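# Load the proofing press bed

## Robot

A 7-joint arm with a two-finger parallel gripper is mounted at the origin on a cart in front of the work surface, level with it; the furniture and walls round the work are solid. World frame = base frame: x ahead of the robot, y to its left, z up, the work surface at z = 0. Lengths are in m, angles in degrees, forces in N, time in s.
With the tool pointing down it reaches from about 0.4 to 0.875 m from the base axis. Payload 6.5 kg.
Tool frame: the origin (TCP) lies midway between the tips of the shut fingers; the grasp point (between the pads) lies manip.grasp_offset behind it (manip.grasp_offset is the distance from the TCP to the grasp point, in m); z points along the fingers, y is the line along which they close (so a half turn about z gives the same grasp; the last joint's range is limited). The gripper opens to 88 mm and grips with 3 to 60 N. Pads are 18 mm wide; open, the fingers measure 123 mm over their backs; the gripper's body (75 mm by 187 mm) begins 45 mm behind the grasp point.
Start: joints at [-78.392, 30.733, -0.252, 88.115, 0.149, 61.152, -4.079], TCP at [0.173, 0.627, 0.218] pointing down, gripper open.
Joint ranges: [-154.64, 154.64], [-21.42, 123.67], [-72.66, 72.17], [13.99, 137.28], [-74.86, 254.86], [10.95, 109.41], [-158.01, 158.01]. Speed limits (degrees/s): [136.94, 136.94, 180, 180, 180, 180, 180].

## Interface

Orientations are given as [roll, pitch, yaw] about the fixed x, y, z axes, in that order (R = Rz(yaw) Ry(pitch) Rx(roll)).
In Python, from station import manip gives the robot as it stands.
- The arm moves only by the tool play_rows, never from a script. Its argument "increments" is a list that holds one entry, the list of rows, each a list of 4 numbers: the shift along the tool's x, y, z in mm, then the turn about the tool's z in rad. A call has 1 to 5 rows; each row shifts and turns the commanded pose from where the row before left it, along the tool's axes as they then stand; what a row does not reach is not made up. A row lasts 1/10 s, in which the tool goes at most 50 mm and 8.59 degrees, less where a joint would pass 70% of its speed; a pose out of reach is approached as far as the arm can. A call with a gripper value outside its range is refused whole. "gripper" is the opening in per cent of the stroke, from 0 (shut) to 100 (fully open), set as the call begins (left out, the last holds). The fingers move at their own pace and stop on an object; "squeeze" is the grip in N (left out, the last holds). Time passes only in rows, so rows that do not move let the fingers close. It gives the time, the measured TCP pose, the force, the opening and the grip force at its end, in the units of the state.
- manip.get_state(): the state, without advancing time (a new reading comes with each control period).
- manip.camera(name): name is "scene" or "top"; returns a dict with "image" (400x640x3 uint8, blue, green, red), "fovy" (degrees; the focal length in pixels is half the picture's height over the tangent of half this angle, whatever the lens; pixels are square), "cx", "cy" (the principal point, pixels), "k1" (the pictures are not rectified: a ray, as slopes to the right and down, at radius r is drawn at 1 + k1 r^2 times it, then the intrinsics apply), "R" (3x3) and "t" (3): a world point X has camera coordinates R X + t. Camera axes: x right, y down, z forward; pixel columns grow to the right and rows downward; lengths in m; the calibration is good to about 2 mm. A picture is of the moment at which its call begins. There is no depth.
- manip.finish_job(): hands the job in; it is judged then, once.
The state is a dict: "time": time; "q": joint angles; "joint_vel": joint speeds; "joint_torque": joint torques, N m; "eef_pos": TCP position; "tcp_rot": TCP orientation; "ft_force": force on the tool from outside, world axes, zero at the start; "moment": the same for the moment, N m; "grip_width": finger opening in m; "gripper_force": force on a finger pad.
Only numpy, scipy, OpenCV 4.12 (cv2) and the standard library are available. Lean on these libraries where they do the work, as an engineer would, in place of code of your own. Each camera call takes 0.05 s, during which the arm holds its last target. There are 200 camera calls.

## Task

Get the small proofing press ready: unclip the steel guard from the front of the press by pulling it up against its sprung catches, and hang it astride the bar of the wooden stand. With the mouth open, load every small lino block that lies on the bare table top to the right of the press into the press: carved face up with its long side across the channel, slid in from the front under the low clear plate until no part of it sticks out of the mouth. Leave the baren, the ink tin and the paste pot where they are.

Things in the scene. Friction and masses are not known exactly. Their poses are not given: they have to be found in the camera images.
- press: Low press bed fixed to the table, 430 x 132 mm, 50 mm high. Origin 5 mm above the table, under the middle of the mouth (front edge of the clear plate); x runs into the channel, away from the robot, y left across it, z up. Channel floor 6 mm above the origin, x=-160 to a back wall at 262 mm: four blocks fit one behind another, each pushing on those before it. See the point entries.
- mouth (a point): Middle of the mouth at channel floor height. The clear plate covers x=0 to 270 mm, underside 30 mm and top 35 mm above this point; the channel under it is 84 mm wide. A thumb notch in the plate's front edge, 60 mm wide (y=-30 to 30) and 25 mm deep, lets a closed finger push a block on past the mouth. Axes as the press.
- apron (a point): Middle of the open apron, on the channel floor, 87 mm in front of the mouth: where a block is set down before it is pushed. Between fences 12 mm high, 101 mm apart from x=-68 to 32 mm of this point, then narrowing to about 84 mm at the mouth. Axes as the press.
- rail (a point): Front rail of the press that carries the guard: two square ears 14 x 14 mm, tops 44 mm above the press origin, outside the channel 59 mm to either side (y) of this point, which lies midway between the tops, 40 mm in front of the mouth. Sprung catches in the ears hold the guard: a straight pull up of 5 to 20 N over the first 10 mm frees it; it is clear once 40 mm up.
- guard: Steel guard, 0.16 kg, clipped on the ears and closing the mouth: a saddle (inverted U) 140 mm along its y, two side plates 4 mm thick and 20 mm apart inside (17 mm at two ridges), 22 mm deep, 36 mm over the middle 72 mm. Origin: middle of the inner top face, which rests on what it straddles; x across the saddle (into the press at first), z up. It hangs stably, tab up.
- tab (a point): Middle of the guard's black grip tab, 25 mm above the guard's origin: 12 mm thick (x), 44 mm long (y), 40 mm high; it stands on the saddle's top, which is 28 mm wide and 5 mm above the origin.
- stand: Fixed wooden stand, two posts 14 mm square, 230 mm apart along its y, 130 mm high, with a round steel bar between them; origin on the table under the middle of the bar, y along the bar, z up.
- bar (a point): Middle of the stand's bar, 120 mm above the table: bar 8 mm thick, along y, 216 mm free between the posts; x across it, z up.
- block_1: mounted lino printing block on the table, 60 (its x) x 75 (its y) x 21 mm high, about 0.1 kg, carved face up; origin in the middle of its underside, z up. Blocks look alike, and three or four of them are there (an absent one has no pose).
- block_2: mounted lino printing block on the table, 60 (its x) x 75 (its y) x 21 mm high, about 0.1 kg, carved face up; origin in the middle of its underside, z up. Blocks look alike, and three or four of them are there (an absent one has no pose).
- block_3: mounted lino printing block on the table, 60 (its x) x 75 (its y) x 21 mm high, about 0.1 kg, carved face up; origin in the middle of its underside, z up. Blocks look alike, and three or four of them are there (an absent one has no pose).
- block_4: mounted lino printing block on the table, 60 (its x) x 75 (its y) x 21 mm high, about 0.1 kg, carved face up; origin in the middle of its underside, z up. Blocks look alike, and three or four of them are there (an absent one has no pose).
- baren: Wooden rubbing disc 108 mm across with a knob, 48 mm high, on the table to the right; origin in the middle of its underside. Not to be disturbed.
- tin: Ink tin, 68 mm across, 50 mm high, on the table behind the blocks, to the right of the press; origin in the middle of its underside. Not to be disturbed.
- pot: Paste pot with a red lid, 58 mm across, 50 mm high, behind the blocks, on the right; origin in the middle of its underside. Not to be disturbed.
Things that resemble listed ones, but are neither listed nor needed, are in the scene too. What is shaped like the block_1 but green is not meant.

How it is judged:
By the outcome, as a careful person would: the job done as asked, in the order asked, and still so for the second after the job is handed in, with the robot touching nothing.
Of block_1, block_2, block_3, block_4 only 3 to 4 are there at a start; the rules pass over those that are not, and their reading is None.
At some moment in a run one of block_1, block_2, block_3, block_4 may be knocked a few centimetres aside while the robot is not near it.
It also fails if it takes over 210 s, if anything falls off the work surface, if the arm or the gripper's body presses on something with over 40 N, if the wrist force passes 120 N, or if a joint passes its speed limit or range.

## Working session

There is one attempt and no reset: what is moved stays moved. The work goes in short steps, Python scripts to look and compute and a tool call to move; the robot and the scene stay as the last step left them, time stands still between calls to the robot, and variables do not carry over. Pictures are saved under pics/ and viewed, at most 14 in all, crops included, and the job is handed in when it is done.

Besides the shell and the picture viewer there is one more tool, called after "Emit:" in YAML: its name, and indented under it one key for each argument. play_rows: Moves the arm, as the interface text tells. Its arguments: {"type":"object","properties":{"increments":{"type":"array"},"gripper":{"type":"number"},"squeeze":{"type":"number"}},"required":["increments"]}

```bash
mkdir -p pics; ls; python3 - <<'E'
from station import manip
import cv2
print(manip.get_state()); print(manip.grasp_offset)
for n in("scene","top"):
    c=manip.camera(n); cv2.imwrite(f"pics/{n}0.png",c["image"]); print(n,{k:v for k,v in c.items() if k!="image"})
E
```

```text
pics
{'time': 0.0, 'q': array([-78.39189007,  30.77694883,  -0.25481402,  88.16979743,
         0.14929424,  61.15093153,  -4.08064973]), 'joint_vel': array([-0.03639642, -0.07859106, -0.07032556, -0.02262289, -0.05386209,
       -0.03649757, -0.06863936]), 'joint_torque': array([ 3.40848210e-04, -5.70963693e+01,  9.91035774e-01, -2.51613557e+01,
       -5.61727665e-02,  1.77303079e-02,  1.47573733e-04]), 'eef_pos': array([0.17246828, 0.62603762, 0.21675135]), 'tcp_rot': array([-1.79902918e+02,  7.18255947e-03,  1.64602431e+02]), 'ft_force': array([-0.13634514,  0.55480873, -0.32507554]), 'moment': array([ 0.03614737, -0.03610489,  0.00306117]), 'gripper_force': 0.0, 'grip_width': 0.08804825702897716}
0.0187
scene {'fovy': 48.37469774157061, 'cx': 314.9741132158556, 'cy': 198.6690567603371, 'k1': -0.11704081077510049, 'R': array([[ 0.70646252, -0.70737512,  0.02304681],
       [-0.26480646, -0.29438269, -0.91826813],
       [ 0.65634461,  0.64261907, -0.39528784]]), 't': array([-0.48436422,  0.20029598,  1.25904528])}
top {'fovy': 47.85373637682569, 'cx': 317.53055925322167, 'cy': 204.04695318228846, 'k1': -0.025688111978218617, 'R': array([[-0.00682156, -0.99985576,  0.01555375],
       [-0.99429513,  0.00512627, -0.10654068],
       [ 0.10644558, -0.01619179, -0.99418668]]), 't': array([-0.11604165,  0.58430055,  1.62297083])}
```

View pics/scene0.png

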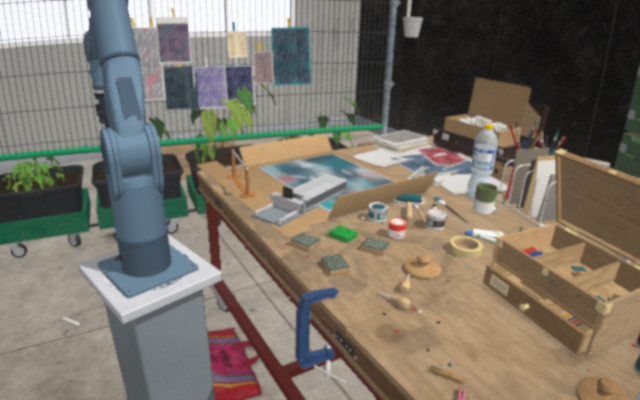

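View pics/top0.png

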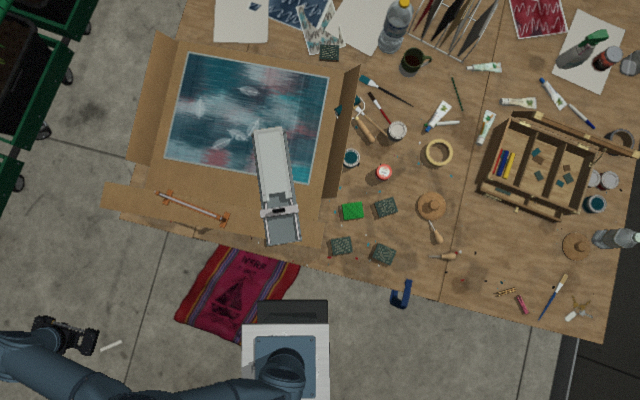

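```bash
cat > h.py <<'E'
from station import manip
import numpy as np, cv2
def K(c):
    f=200/np.tan(np.radians(c["fovy"]/2)); return np.array([[f,0,c["cx"]],[0,f,c["cy"]],[0,0,1]])
def ray(c,uv):
    # r -> r(1+k1 r^2): same as OpenCV radial k1
    s=cv2.undistortPointsIter(np.array(uv,float).reshape(-1,1,2),K(c),np.array([c["k1"],0,0,0,0.]),None,None,(3,50,1e-10)).reshape(-1,2)
    d=np.c_[s,np.ones(len(s))]@c["R"]; o=-c["R"].T@c["t"]
    return o,d
def onz(c,uv,z):
    o,d=ray(c,uv); return o+d*((z-o[2])/d[:,2])[:,None]
def proj(c,X):
    r,_=cv2.Rodrigues(c["R"]); return cv2.projectPoints(np.array(X,float).reshape(-1,1,3),r,c["t"],K(c),np.array([c["k1"],0,0,0,0.]))[0].reshape(-1,2)
def crop(c,x0,y0,w,h,s,name):
    im=cv2.resize(c["image"][y0:y0+h,x0:x0+w],None,fx=s,fy=s,interpolation=cv2.INTER_CUBIC); cv2.imwrite("pics/"+name,im)
E
python3 - <<'E'
from h import *
c=manip.camera("top"); crop(c,240,115,200,150,4,"top1.png")
crop(c,90,170,140,70,5,"top2.png")
s=manip.camera("scene"); crop(s,220,140,200,150,4,"sc1.png")
E
```

```text
(no output)
```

View pics/top1.png

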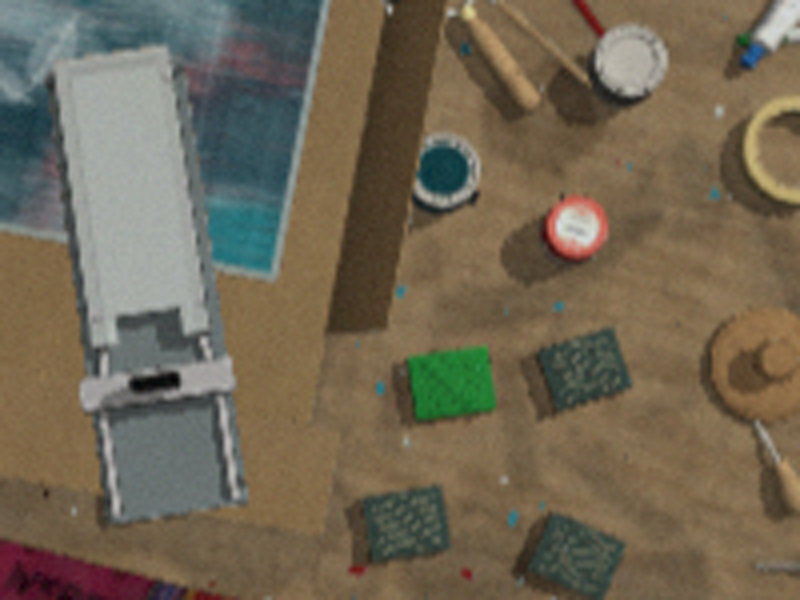

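View pics/top2.png

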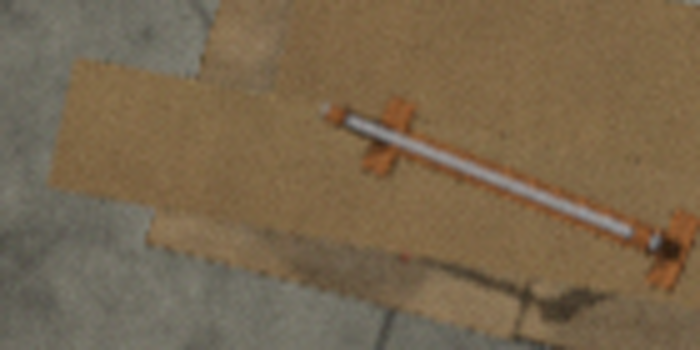

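View pics/sc1.png

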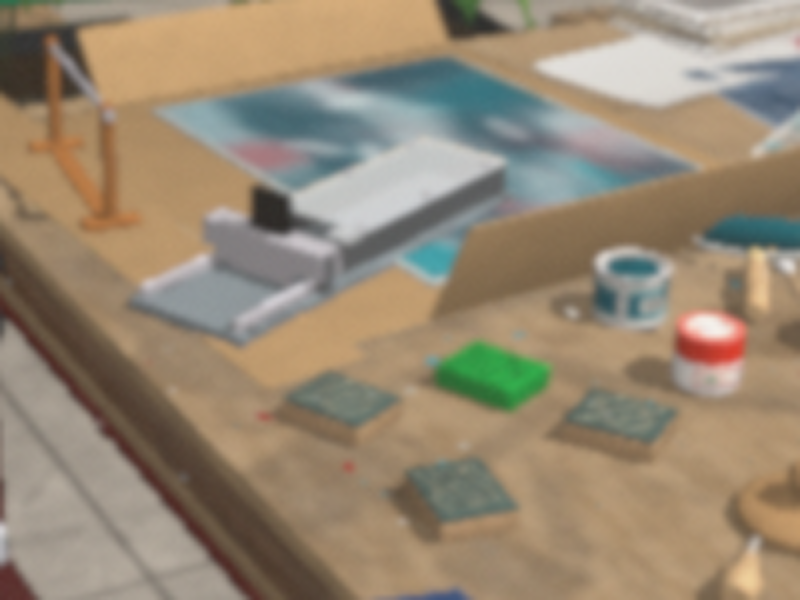

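The top crop (u/4+240, v/4+115) shows the following:
- **Lino blocks:** carved dark blocks at pixels (386,207), (341,246) and (383,254). These three lie on bare table to the right of the press, so they are the ones meant.
- **Not meant:** the green one at (352,211), and a dark one at (329,53), which lies far off among the papers behind.
- **Guard:** its tab is at about (279,210).
- **Bar:** runs from (159,194) to (216,216).
- **Keep clear of:** tin (351,157), pot (384,172), baren (431,206).

```bash
cat > blocks.py <<'E'
from h import *
def blocks(c,near=None):
    hsv=cv2.cvtColor(c["image"],cv2.COLOR_BGR2HSV)
    m=cv2.inRange(hsv,(60,15,20),(110,200,140)); roi=np.zeros_like(m); roi[185:290,322:430]=255; m&=roi
    g=cv2.inRange(hsv,(45,150,60),(75,255,255)); m&=~cv2.dilate(g,np.ones((3,3),np.uint8))
    m=cv2.morphologyEx(m,cv2.MORPH_CLOSE,np.ones((3,3),np.uint8)); m=cv2.morphologyEx(m,cv2.MORPH_OPEN,np.ones((3,3),np.uint8))
    out=[]
    for k in cv2.findContours(m,cv2.RETR_EXTERNAL,cv2.CHAIN_APPROX_NONE)[0]:
        if cv2.contourArea(k)<120: continue
        P=onz(c,k.reshape(-1,2),.021)
        r=cv2.minAreaRect((P[:,:2]*1000).astype(np.float32)); b=cv2.boxPoints(r)
        e=[b[1]-b[0],b[2]-b[1]]; e.sort(key=np.linalg.norm); s=e[0]  # short edge dir = block x
        a=np.degrees(np.arctan2(s[1],s[0])); a=(a+90)%180-90
        out.append((np.round(r[0],1),np.round(r[1],1),round(a,1),np.round(k.reshape(-1,2).mean(0),0)))
    return out
E
python3 - <<'E'
from blocks import *
c=manip.camera("top"); s=manip.camera("scene")
for b in blocks(c): print(b)
f=lambda u,v:(240+u/4,115+v/4)
hsv=cv2.cvtColor(c["image"],cv2.COLOR_BGR2HSV)
sub=hsv[200:222,265:295,2]; m=(sub<45).astype(np.uint8)
k=max(cv2.findContours(m,0,1)[0],key=cv2.contourArea).reshape(-1,2)+[265,200]
P=onz(c,k,.094)[:,:2]*1000; r=cv2.minAreaRect(P.astype(np.float32)); print("tab",r, cv2.boxPoints(r).round())
print("guard ends z54",onz(c,[f(82,394),f(234,372)],.054)[:,:2]*1000)
print("front bed z~11",onz(c,[f(112,522),f(245,497)],.008)[:,:2]*1000)
print("plate front/back corners z46",onz(c,[f(92,346),f(206,330),f(57,63),f(168,47)],.046)[:,:2]*1000)
t=lambda u,v:(90+u/5,170+v/5)
print("bar",onz(c,[t(345,120),t(632,232)],.124)[:,:2]*1000)
g=lambda u,v:(220+u/4,140+v/4)
print("scene bar z.12",onz(s,[g(52,43),g(107,115)],.12)[:,:2]*1000)
E
```

```text
(array([ 399.5, -360.3]), array([71.7, 54.2]), np.float32(-27.0), array([383., 254.]))
(array([ 431.6, -205.5]), array([54.8, 71.2]), np.float32(9.9), array([341., 245.]))
(array([ 573. , -372.6]), array([54. , 70.1]), np.float32(16.4), array([386., 207.]))
tab ((556.0060424804688, 19.09711456298828), (11.071152687072754, 39.3228759765625), 9.211931228637695) [[547.  38.]
 [554.  -1.]
 [565.   1.]
 [558.  39.]]
guard ends z54 [[548.00052638  86.91146841]
 [567.22607633 -50.23746332]]
front bed z~11 [[433.49532317  63.65228058]
 [455.72875747 -58.90459753]]
plate front/back corners z46 [[592.44916412  79.00112786]
 [606.58821913 -24.62354087]
 [856.18184744 113.09070481]
 [871.02559068  10.47447028]]
bar [[611.62450541 431.42414554]
 [532.70626548 231.09612318]]
scene bar z.12 [[626.32684084 443.93012173]
 [530.36874966 218.29081562]]
```

```bash
cat > plan.py <<'E'
from h import *
import json,sys
def plan(x,y,z,yaw,n,start=None):
    "x,y,z in mm, yaw deg: print rows in calls of 5"
    s=manip.get_state()
    if start is None: p=s["eef_pos"]*1000; w=s["tcp_rot"][2]
    else: p=np.array(start[:3],float); w=start[3]
    t=np.array([x,y,z],float); dw=(yaw-w+180)%360-180; rows=[]; tx=p.copy(); ww=w
    for i in range(n):
        g=p+(t-p)*(i+1)/n; d=g-tx; a=np.radians(ww); 
        r=[round(d[0]*np.cos(a)+d[1]*np.sin(a),1),round(d[0]*np.sin(a)-d[1]*np.cos(a),1),round(-d[2],1),round(-np.radians(w+dw*(i+1)/n-ww),3)]
        rows.append(r); tx=tx+np.array([r[0]*np.cos(a)+r[1]*np.sin(a),r[0]*np.sin(a)-r[1]*np.cos(a),-r[2]]); ww-=np.degrees(r[3])
    for i in range(0,n,5): print(json.dumps([rows[i:i+5]]))
    return [*tx,ww]
E
python3 - <<'E'
from plan import *
plan(556.5,18.7,140,98,20)
c=manip.camera("top"); s=manip.camera("scene")
def line(c,a,b,w=5):
    g=cv2.cvtColor(c["image"],cv2.COLOR_BGR2GRAY).astype(float); sat=cv2.cvtColor(c["image"],cv2.COLOR_BGR2HSV)[...,1].astype(float)
    a,b=np.array(a,float),np.array(b,float); d=(b-a)/np.linalg.norm(b-a); n=np.array([-d[1],d[0]]); pts=[]
    for t in np.linspace(.12,.88,20):
        o=a+(b-a)*t; q=np.arange(-w,w+.1,.25); S=np.float32(o+q[:,None]*n)
        v=255-cv2.remap(sat.astype(np.float32),S[:,:1],S[:,1:],1).ravel(); v=np.clip(v-np.percentile(v,60),0,None)
        pts.append(o+n*(v*q).sum()/v.sum())
    L=cv2.fitLine(np.float32(pts),cv2.DIST_HUBER,0,.01,.01).ravel(); res=np.abs((np.array(pts)-L[2:])@[-L[1],L[0]]).mean(); return L,res
Lt,rt=line(c,(159,194),(216.4,216.4)); Ls,rs=line(s,(233,150.7),(246.7,168.7),3); print(rt,rs)
for z in (.116,.12,.124):
    for n,cc,L in(("top",c,Lt),("sc",s,Ls)):
        P=onz(cc,[L[2:]-12*L[:2],L[2:]+8*L[:2]],z)[:,:2]*1000; d=P[1]-P[0]; 
        d=d*np.sign(d[1]); print(n,z,"yaw",np.degrees(np.arctan2(-d[0],d[1])).round(1),"x at y=331:",(P[0]+d*(331-P[0][1])/d[1]).round(1))
E
```

```text
[[[-26.6, -24.2, 3.9, 0.058], [-27.9, -22.6, 3.8, 0.058], [-29.2, -21.0, 3.9, 0.058], [-30.4, -19.2, 3.9, 0.058], [-31.4, -17.5, 3.8, 0.059]]]
[[[-32.4, -15.5, 3.9, 0.058], [-33.3, -13.7, 3.9, 0.058], [-33.9, -11.7, 3.8, 0.058], [-34.6, -9.7, 3.9, 0.058], [-35.2, -7.7, 3.9, 0.058]]]
[[[-35.5, -5.6, 3.8, 0.058], [-35.7, -3.6, 3.9, 0.058], [-35.9, -1.5, 3.9, 0.059], [-36.0, 0.6, 3.8, 0.058], [-35.8, 2.7, 3.9, 0.058]]]
[[[-35.6, 4.8, 3.9, 0.058], [-35.3, 6.8, 3.8, 0.058], [-34.9, 8.9, 3.9, 0.058], [-34.2, 10.9, 3.9, 0.058], [-33.6, 12.8, 3.8, 0.058]]]
0.06773781176242281 0.14909674384081895
top 0.116 yaw -21.9 x at y=331: [573.1 331. ]
sc 0.116 yaw -24.4 x at y=331: [580.8 331. ]
top 0.12 yaw -21.9 x at y=331: [573.1 331. ]
sc 0.12 yaw -24.4 x at y=331: [578.2 331. ]
top 0.124 yaw -21.9 x at y=331: [573.1 331. ]
sc 0.124 yaw -24.4 x at y=331: [575.7 331. ]
```

Emit:
play_rows:
  increments:
    - [[-26.6, -24.2, 3.9, 0.058], [-27.9, -22.6, 3.8, 0.058], [-29.2, -21.0, 3.9, 0.058], [-30.4, -19.2, 3.9, 0.058], [-31.4, -17.5, 3.8, 0.059]]

```text
time: 0.9
eef_pos: [0.2693, 0.4734, 0.1983]
tcp_rot: [180.0, 0.0, 147.8]
ft_force: [1.1, 1.0, 0.5]
grip_width: 0.0885
gripper_force: 0.0
```

Emit:
play_rows:
  increments:
    - [[-32.4, -15.5, 3.9, 0.058], [-33.3, -13.7, 3.9, 0.058], [-33.9, -11.7, 3.8, 0.058], [-34.6, -9.7, 3.9, 0.058], [-35.2, -7.7, 3.9, 0.058]]

```text
time: 1.4
eef_pos: [0.3653, 0.3216, 0.179]
tcp_rot: [180.0, -0.0, 131.2]
ft_force: [-0.7, -0.2, -0.0]
grip_width: 0.0883
gripper_force: 0.0
```

Emit:
play_rows:
  increments:
    - [[-35.5, -5.6, 3.8, 0.058], [-35.7, -3.6, 3.9, 0.058], [-35.9, -1.5, 3.9, 0.059], [-36.0, 0.6, 3.8, 0.058], [-35.8, 2.7, 3.9, 0.058]]

```text
time: 1.9
eef_pos: [0.4613, 0.1697, 0.1598]
tcp_rot: [180.0, -0.0, 114.5]
ft_force: [-0.0, -0.0, -0.0]
grip_width: 0.0878
gripper_force: 0.0
```

Emit:
play_rows:
  increments:
    - [[-35.6, 4.8, 3.9, 0.058], [-35.3, 6.8, 3.8, 0.058], [-34.9, 8.9, 3.9, 0.058], [-34.2, 10.9, 3.9, 0.058], [-33.6, 12.8, 3.8, 0.058]]

```text
time: 2.4
eef_pos: [0.5573, 0.0178, 0.1403]
tcp_rot: [180.0, -0.0, 97.9]
ft_force: [0.5, 0.3, -0.3]
grip_width: 0.0883
gripper_force: 0.0
```

Emit:
play_rows:
  increments:
    - [[0, 0, 0, 0], [0, 0, 0, 0], [0, 0, 0, 0]]

```text
time: 2.7
eef_pos: [0.556, 0.0202, 0.1403]
tcp_rot: [-180.0, -0.1, 98.1]
ft_force: [0.2, 0.3, -0.5]
grip_width: 0.0878
gripper_force: 0.0
```

Emit:
play_rows:
  increments:
    - [[0, 0, 20, 0], [0, 0, 20, 0], [0, 0, 20, 0], [0, 0, 14, 0], [0, 0, 6, 0]]

```text
time: 3.2
eef_pos: [0.5555, 0.02, 0.0592]
tcp_rot: [-179.9, -0.0, 98.1]
ft_force: [0.0, -0.7, 0.3]
grip_width: 0.0882
gripper_force: 0.0
```

Emit:
play_rows:
  increments:
    - [[0, 0, 0, 0], [0, 0, 0, 0], [0, 0, 0, 0], [0, 0, 0, 0], [0, 0, 0, 0]]
  gripper: 0
  squeeze: 10

```text
time: 3.7
eef_pos: [0.5568, 0.0189, 0.0608]
tcp_rot: [180.0, -0.0, 98.0]
ft_force: [0.1, -0.3, -0.9]
grip_width: 0.0502
gripper_force: 0.0
```

Emit:
play_rows:
  increments:
    - [[0, 0, 0, 0], [0, 0, 0, 0], [0, 0, 0, 0], [0, 0, 0, 0], [0, 0, 0, 0]]

```text
time: 4.2
eef_pos: [0.5569, 0.0189, 0.0605]
tcp_rot: [179.9, 0.0, 98.0]
ft_force: [1.9, 0.2, -0.6]
grip_width: 0.0122
gripper_force: 9.9
```

Emit:
play_rows:
  increments:
    - [[0, 0, 0, 0], [0, 0, 0, 0], [0, 0, -2, 0], [0, 0, -3, 0], [0, 0, -3, 0]]
  squeeze: 45

```text
time: 4.7
eef_pos: [0.5569, 0.0191, 0.0679]
tcp_rot: [180.0, 0.0, 98.0]
ft_force: [4.5, 0.9, -5.8]
grip_width: 0.0114
gripper_force: 44.5
```

Emit:
play_rows:
  increments:
    - [[0, 0, -3, 0], [0, 0, -3, 0], [0, 0, -4, 0], [0, 0, -10, 0], [0, 0, -15, 0]]

```text
time: 5.2
eef_pos: [0.5548, 0.0186, 0.1036]
tcp_rot: [-179.8, -0.0, 98.0]
ft_force: [-0.3, -0.5, -2.3]
grip_width: 0.0114
gripper_force: 44.5
```

Emit:
play_rows:
  increments:
    - [[0, 0, -20, 0], [0, 0, -20, 0], [0, 0, -20, 0], [0, 0, -20, 0], [0, 0, -20, 0]]

```text
time: 5.7
eef_pos: [0.5556, 0.0185, 0.2052]
tcp_rot: [-179.9, -0.0, 98.0]
ft_force: [0.8, -0.3, -1.1]
grip_width: 0.0114
gripper_force: 44.5
```

```bash
python3 - <<'E'
from plan import *
c=manip.camera("top"); s=manip.camera("scene")
crop(s,200,100,150,110,5,"sc2.png")
st=manip.get_state(); print(st["eef_pos"],st["grip_width"],st["ft_force"])
e=plan(574,331,210,68,15); print(e)
E
```

```text
[0.55773837 0.01853164 0.20662103] 0.011407471438236439 [ 0.63971971 -0.18073772 -2.24582181]
[[[20.5, 4.0, -0.2, 0.035], [20.6, 3.2, -0.3, 0.035], [20.7, 2.5, -0.2, 0.035], [20.8, 1.8, -0.2, 0.035], [20.8, 1.1, -0.2, 0.034]]]
[[[20.9, 0.4, -0.3, 0.035], [20.8, -0.4, -0.2, 0.035], [20.8, -1.1, -0.2, 0.035], [20.8, -1.8, -0.2, 0.035], [20.7, -2.6, -0.3, 0.035]]]
[[[20.6, -3.2, -0.2, 0.035], [20.5, -4.0, -0.2, 0.035], [20.3, -4.7, -0.2, 0.035], [20.2, -5.5, -0.3, 0.034], [19.9, -6.0, -0.2, 0.035]]]
[np.float64(574.0372874813434), np.float64(330.96504801895), np.float64(210.02103491622893), np.float64(68.02185716616596)]
```

View pics/sc2.png

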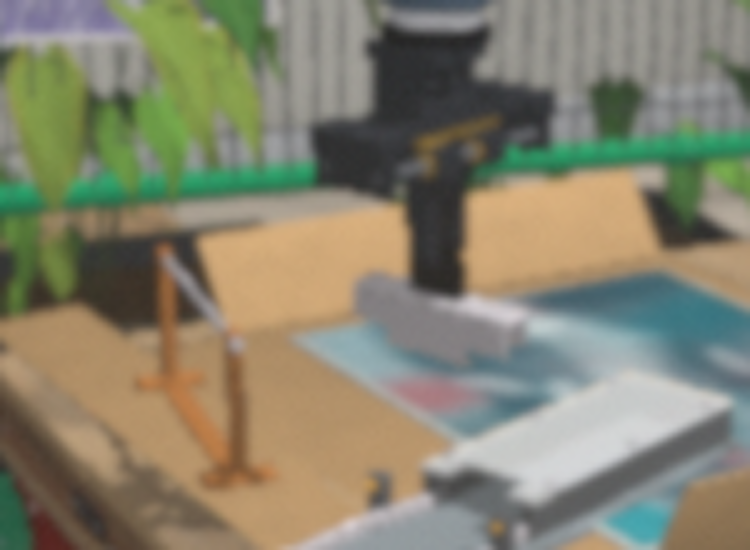

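The guard is held level at (290,165), clear of the ears. The bar runs from about (233,151) to (247,169).

Emit:
play_rows:
  increments:
    - [[20.5, 4.0, -0.2, 0.035], [20.6, 3.2, -0.3, 0.035], [20.7, 2.5, -0.2, 0.035], [20.8, 1.8, -0.2, 0.035], [20.8, 1.1, -0.2, 0.034]]

```text
time: 6.3
eef_pos: [0.5608, 0.1235, 0.2038]
tcp_rot: [-179.9, 0.0, 88.0]
ft_force: [-0.3, 0.8, -1.9]
grip_width: 0.0115
gripper_force: 44.5
```

Emit:
play_rows:
  increments:
    - [[20.9, 0.4, -0.3, 0.035], [20.8, -0.4, -0.2, 0.035], [20.8, -1.1, -0.2, 0.035], [20.8, -1.8, -0.2, 0.035], [20.7, -2.6, -0.3, 0.035]]

```text
time: 6.8
eef_pos: [0.5661, 0.2275, 0.2048]
tcp_rot: [-179.9, 0.1, 77.9]
ft_force: [0.5, 0.5, -1.9]
grip_width: 0.0115
gripper_force: 44.5
```

Emit:
play_rows:
  increments:
    - [[20.6, -3.2, -0.2, 0.035], [20.5, -4.0, -0.2, 0.035], [20.3, -4.7, -0.2, 0.035], [20.2, -5.5, -0.3, 0.034], [19.9, -6.0, -0.2, 0.035]]

```text
time: 7.3
eef_pos: [0.5717, 0.3315, 0.2059]
tcp_rot: [-179.9, 0.1, 68.0]
ft_force: [0.5, 0.1, -0.9]
grip_width: 0.0116
gripper_force: 44.5
```

Emit:
play_rows:
  increments:
    - [[0, 0, 5, 0], [0, 0, 5, 0], [0, 0, 0, 0], [0, 0, 0, 0]]

```text
time: 7.7
eef_pos: [0.5727, 0.3296, 0.1964]
tcp_rot: [-180.0, 0.1, 68.0]
ft_force: [0.3, 0.4, -1.2]
grip_width: 0.0118
gripper_force: 44.5
```

```bash
python3 - <<'E'
from plan import *
c=manip.camera("top"); s=manip.camera("scene")
crop(s,215,100,80,90,6,"sc3.png")
crop(c,140,150,100,90,6,"top3.png")
a=cv2.imread("pics/sc3.png"); b=cv2.imread("pics/top3.png"); b=cv2.resize(b,(320,540*320//600)); a=cv2.resize(a,(480,540)); 
import numpy as np
b=cv2.copyMakeBorder(b,0,540-b.shape[0],0,0,0); cv2.imwrite("pics/m3.png",np.hstack([a,b]))
st=manip.get_state(); print(st["eef_pos"],st["tcp_rot"],st["ft_force"])
E
```

```text
[0.57287123 0.33030464 0.19692263] [1.79990513e+02 4.29566859e-03 6.79918166e+01] [ 0.14253192 -0.62552135 -1.84703706]
```

View pics/m3.png

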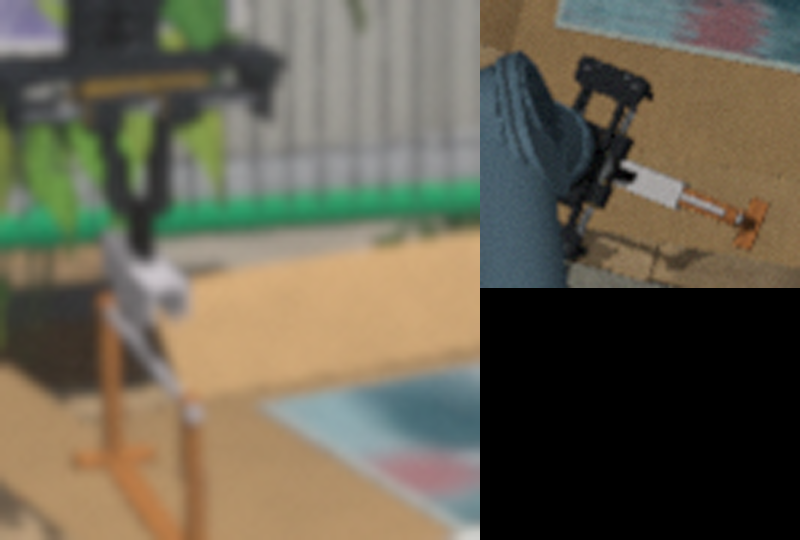

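```bash
python3 - <<'E'
from plan import *
c=manip.camera("top"); s=manip.camera("scene")
d=np.array([np.sin(np.radians(22)),np.cos(np.radians(22)),0]); n=np.array([d[1],-d[0],0]); T=np.array([.5735,.3305,0])
E=T-.07*d
print("scene end-face corners (crop px)",[(q-[215,100])*6 for q in proj(s,[E+.014*n+[0,0,.191],E-.014*n+[0,0,.191],E+.014*n+[0,0,.164],E-.014*n+[0,0,.164]])])
print("scene axis z.12",[(q-[215,100])*6 for q in proj(s,[T-.1*d+[0,0,.12],T+.1*d+[0,0,.12]])])
print("top end corners",[(q-[140,150])*3.2+[480,0] for q in proj(c,[E+.014*n+[0,0,.191],E-.014*n+[0,0,.191]])])
E
```

```text
scene end-face corners (crop px) [array([184.5539203 , 282.32521211]), array([142.20500324, 286.53085044]), array([185.99128706, 322.26230107]), array([143.89687616, 326.66057005])]
scene axis z.12 [array([179.28852202, 403.00729287]), array([107.20200533, 315.24095911])]
top end corners [array([683.1723806 , 180.90647374]), array([672.49925675, 205.99247349])]
```

Emit:
play_rows:
  increments:
    - [[0, 1.5, 4, 0], [0, 0, 8, 0], [0, 0, 8, 0], [0, 0, 3, 0], [0, 0, 0, 0]]

```text
time: 8.4
eef_pos: [0.5734, 0.3305, 0.1727]
tcp_rot: [-179.9, 0.1, 68.1]
ft_force: [0.1, 0.2, -1.2]
grip_width: 0.0113
gripper_force: 44.5
```

Emit:
play_rows:
  increments:
    - [[0, 0, 2, 0], [0, 0, 2, 0], [0, 0, 2, 0], [0, 0, 2, 0], [0, 0, 0, 0]]

```text
time: 8.9
eef_pos: [0.5738, 0.3306, 0.1654]
tcp_rot: [-180.0, 0.0, 68.1]
ft_force: [-0.2, -0.1, -1.6]
grip_width: 0.0115
gripper_force: 44.5
```

Emit:
play_rows:
  increments:
    - [[0, 0, 3, 0], [0, 0, 3, 0], [0, 0, 3, 0], [0, 0, 3, 0], [0, 0, 0, 0]]

```text
time: 9.4
eef_pos: [0.5736, 0.3306, 0.1531]
tcp_rot: [-180.0, 0.0, 68.1]
ft_force: [0.4, -0.1, -1.9]
grip_width: 0.0114
gripper_force: 44.5
```

Emit:
play_rows:
  increments:
    - [[0, 0, 3, 0], [0, 0, 3, 0], [0, 0, 3, 0], [0, 0, 3, 0], [0, 0, 0, 0]]

```text
time: 9.9
eef_pos: [0.5737, 0.3306, 0.1412]
tcp_rot: [-180.0, 0.0, 68.1]
ft_force: [0.9, 0.2, -1.0]
grip_width: 0.0111
gripper_force: 44.5
```

Emit:
play_rows:
  increments:
    - [[0, 0, 2, 0], [0, 0, 1, 0], [0, 0, 0, 0]]

```text
time: 10.2
eef_pos: [0.5739, 0.3307, 0.1386]
tcp_rot: [-180.0, 0.0, 68.1]
ft_force: [0.5, -0.7, -2.0]
grip_width: 0.0117
gripper_force: 44.5
```

Emit:
play_rows:
  increments:
    - [[0, 0, 1, 0], [0, 0, 1, 0], [0, 0, 0.5, 0], [0, 0, 0, 0]]

```text
time: 10.6
eef_pos: [0.5739, 0.3307, 0.1361]
tcp_rot: [-180.0, 0.0, 68.1]
ft_force: [0.1, -0.2, -2.3]
grip_width: 0.0118
gripper_force: 44.5
```

Emit:
play_rows:
  increments:
    - [[0, 0, 0.7, 0], [0, 0, 0, 0], [0, 0, 0, 0]]

```text
time: 10.9
eef_pos: [0.574, 0.3307, 0.1355]
tcp_rot: [-180.0, 0.0, 68.1]
ft_force: [-0.7, -0.7, -1.0]
grip_width: 0.0116
gripper_force: 44.5
```

```bash
python3 - <<'E'
from plan import *
s=manip.camera("scene")
crop(s,215,100,80,90,6,"sc4.png")
E
```

```text
(no output)
```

View pics/sc4.png

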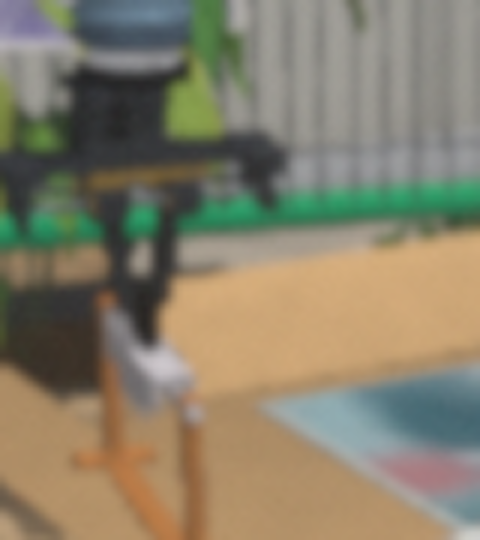

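The saddle straddles the bar, with its near end at crop (180,385). I'll ease it down to contact, then release.

Emit:
play_rows:
  increments:
    - [[0, 0, 0.7, 0], [0, 0, 0, 0], [0, 0, 0.7, 0], [0, 0, 0, 0]]

```text
time: 11.35
eef_pos: [0.5743, 0.3308, 0.1353]
tcp_rot: [180.0, -0.0, 68.1]
ft_force: [-2.5, -0.9, 8.1]
grip_width: 0.0118
gripper_force: 44.5
```

Emit:
play_rows:
  increments:
    - [[0, 0, 0, 0], [0, 0, 0, 0], [0, 0, 0, 0], [0, 0, 0, 0]]
  gripper: 20
  squeeze: 10

```text
time: 11.75
eef_pos: [0.5739, 0.3308, 0.1339]
tcp_rot: [-180.0, 0.0, 68.1]
ft_force: [0.0, -0.6, 0.3]
grip_width: 0.0177
gripper_force: 0.0
```

Emit:
play_rows:
  increments:
    - [[0, 0, 0, 0], [0, 0, 0, 0], [0, 0, 0, 0], [0, 0, 0, 0], [0, 0, 0, 0]]
  gripper: 100

```text
time: 12.25
eef_pos: [0.574, 0.3307, 0.1342]
tcp_rot: [180.0, -0.0, 68.1]
ft_force: [-0.3, -0.7, 0.3]
grip_width: 0.0557
gripper_force: 0.0
```

Emit:
play_rows:
  increments:
    - [[0, 0, -10, 0], [0, 0, -20, 0], [0, 0, -30, 0], [0, 0, -30, 0], [0, 0, -10, 0]]

```text
time: 12.75
eef_pos: [0.5758, 0.3313, 0.2383]
tcp_rot: [179.8, -0.3, 68.0]
ft_force: [1.1, -0.3, 0.7]
grip_width: 0.0877
gripper_force: 0.0
```

```bash
python3 - <<'E'
from plan import *
s=manip.camera("scene"); c=manip.camera("top")
crop(s,200,130,70,60,6,"sc5.png")
print(manip.get_state()["eef_pos"])
from blocks import blocks
e=plan(431.6,-205.5,130,-80.1+180,20)
for b in blocks(c): print(b)
E
```

```text
[0.57499274 0.33113542 0.23612964]
[[[-27.6, 3.4, 5.3, -0.028], [-27.6, 2.6, 5.3, -0.028], [-27.7, 1.8, 5.3, -0.027], [-27.8, 1.1, 5.3, -0.028], [-27.8, 0.3, 5.3, -0.028]]]
[[[-27.7, -0.5, 5.3, -0.028], [-27.8, -1.2, 5.3, -0.028], [-27.7, -2.1, 5.4, -0.027], [-27.6, -2.7, 5.3, -0.028], [-27.5, -3.6, 5.3, -0.028]]]
[[[-27.5, -4.3, 5.3, -0.028], [-27.3, -5.1, 5.3, -0.027], [-27.1, -5.8, 5.3, -0.028], [-27.0, -6.6, 5.3, -0.028], [-26.8, -7.3, 5.3, -0.028]]]
[[[-26.6, -8.1, 5.3, -0.028], [-26.3, -8.8, 5.3, -0.027], [-26.1, -9.5, 5.3, -0.028], [-25.8, -10.3, 5.3, -0.028], [-25.5, -11.0, 5.3, -0.028]]]
(array([ 400.9, -360.9]), array([71.2, 55.4]), np.float32(-23.2), array([384., 254.]))
(array([ 431.6, -205.4]), array([54.8, 71. ]), np.float32(9.9), array([341., 245.]))
(array([ 573., -372.]), array([53.9, 71. ]), np.float32(17.1), array([386., 207.]))
```

View pics/sc5.png

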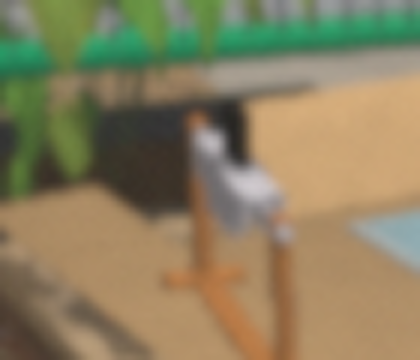

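The guard hangs astride the bar with its tab up (crop 240,180). Next is the block at (341,246).

Emit:
play_rows:
  increments:
    - [[-27.6, 3.4, 5.3, -0.028], [-27.6, 2.6, 5.3, -0.028], [-27.7, 1.8, 5.3, -0.027], [-27.8, 1.1, 5.3, -0.028], [-27.8, 0.3, 5.3, -0.028]]

```text
time: 13.35
eef_pos: [0.5367, 0.1952, 0.2059]
tcp_rot: [-179.9, 0.1, 76.1]
ft_force: [0.2, -0.2, 0.1]
grip_width: 0.0883
gripper_force: 0.0
```

Emit:
play_rows:
  increments:
    - [[-27.7, -0.5, 5.3, -0.028], [-27.8, -1.2, 5.3, -0.028], [-27.7, -2.1, 5.4, -0.027], [-27.6, -2.7, 5.3, -0.028], [-27.5, -3.6, 5.3, -0.028]]

```text
time: 13.85
eef_pos: [0.5008, 0.0614, 0.1796]
tcp_rot: [-179.9, 0.1, 84.1]
ft_force: [1.2, -0.2, -0.3]
grip_width: 0.0882
gripper_force: 0.0
```

Emit:
play_rows:
  increments:
    - [[-27.5, -4.3, 5.3, -0.028], [-27.3, -5.1, 5.3, -0.027], [-27.1, -5.8, 5.3, -0.028], [-27.0, -6.6, 5.3, -0.028], [-26.8, -7.3, 5.3, -0.028]]

```text
time: 14.35
eef_pos: [0.4649, -0.0725, 0.1532]
tcp_rot: [-179.9, 0.0, 92.0]
ft_force: [-0.5, 0.5, -0.1]
grip_width: 0.088
gripper_force: 0.0
```

Emit:
play_rows:
  increments:
    - [[-26.6, -8.1, 5.3, -0.028], [-26.3, -8.8, 5.3, -0.027], [-26.1, -9.5, 5.3, -0.028], [-25.8, -10.3, 5.3, -0.028], [-25.5, -11.0, 5.3, -0.028]]

```text
time: 14.85
eef_pos: [0.4291, -0.2064, 0.1267]
tcp_rot: [-179.9, -0.1, 100.0]
ft_force: [-0.3, -0.1, -0.1]
grip_width: 0.0881
gripper_force: 0.0
```

Emit:
play_rows:
  increments:
    - [[0, 0, 0, 0], [0, 0, 0, 0]]

```text
time: 15.05
eef_pos: [0.4296, -0.2056, 0.1271]
tcp_rot: [-179.9, -0.1, 99.8]
ft_force: [0.1, 1.1, 0.6]
grip_width: 0.0882
gripper_force: 0.0
```

```bash
python3 - <<'E'
from plan import *
from blocks import blocks
c=manip.camera("top"); s=manip.camera("scene")
for b in blocks(c): print(b)
st=manip.get_state(); print(st["eef_pos"],st["tcp_rot"])
crop(s,280,190,130,100,5,"sc6.png")
E
```

```text
(array([ 400.9, -361.2]), array([71. , 54.8]), np.float32(-24.3), array([383., 255.]))
(array([ 395.4, -229.6]), array([174.6, 276.1]), np.float32(77.9), array([343., 252.]))
(array([ 573.1, -372.6]), array([55.2, 69.8]), np.float32(17.3), array([387., 206.]))
[ 0.43054571 -0.20456112  0.12753946] [-1.79955751e+02 -5.48976544e-02  9.99825566e+01]
```

View pics/sc6.png

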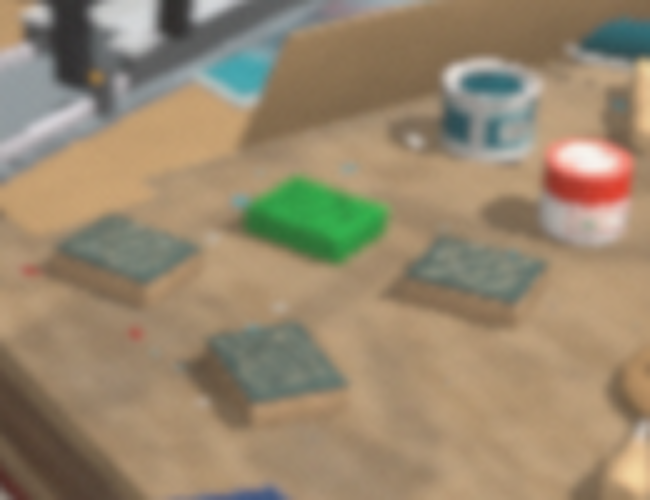

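The crop confirms three carved blocks at (305,240), (335,264) and (375,244), plus the green one at (343,233), which is excluded. None has moved, so I'll descend.

Emit:
play_rows:
  increments:
    - [[0, 0, 35, 0], [0, 0, 35, 0], [0, 0, 30, 0], [0, 0, 16, 0], [0, 0, 6, 0]]

```text
time: 15.65
eef_pos: [0.43, -0.2041, 0.0044]
tcp_rot: [-179.9, -0.1, 100.0]
ft_force: [-0.2, -0.1, 0.9]
grip_width: 0.0885
gripper_force: 0.0
```

Emit:
play_rows:
  increments:
    - [[0, 0, 0, 0], [0, 0, 0, 0], [0, 0, 0, 0], [0, 0, 0, 0], [0, 0, 0, 0]]
  gripper: 0
  squeeze: 15

```text
time: 16.15
eef_pos: [0.431, -0.206, 0.0066]
tcp_rot: [179.9, 0.0, 99.9]
ft_force: [0.2, 0.0, 0.2]
grip_width: 0.0504
gripper_force: 0.0
```

Emit:
play_rows:
  increments:
    - [[0, 0, 0, 0], [0, 0, 0, 0]]
  squeeze: 25

```text
time: 16.35
eef_pos: [0.4307, -0.2059, 0.0062]
tcp_rot: [180.0, 0.0, 99.9]
ft_force: [-0.4, 0.5, -0.2]
grip_width: 0.0339
gripper_force: 0.0
```

Emit:
play_rows:
  increments:
    - [[0, 0, -5, 0], [0, 0, -15, 0], [0, 0, -25, 0], [0, 0, -25, 0], [0, 0, -20, 0]]

```text
time: 16.85
eef_pos: [0.4307, -0.2061, 0.0975]
tcp_rot: [180.0, 0.0, 99.9]
ft_force: [0.0, 0.0, -0.8]
grip_width: 0.0006
gripper_force: 0.0
```

```bash
python3 - <<'E'
from plan import *
st=manip.get_state(); print(st["eef_pos"],st["tcp_rot"],st["grip_width"])
M=np.array([598,25.3]); e=np.array([np.cos(np.radians(8)),np.sin(np.radians(8))])
print("mouth",M,"apron -90:",M-90*e)
t=M-90*e; plan(*t,100,98,12)
E
```

```text
[ 0.43073665 -0.20606583  0.09752733] [1.79959444e+02 2.08776698e-02 9.98964462e+01] 0.000612742357222411
mouth [598.   25.3] apron -90: [508.87587381  12.77442091]
[[[16.8, 9.5, -0.2, 0.003], [16.9, 9.5, -0.2, 0.003], [16.9, 9.5, -0.2, 0.002], [16.9, 9.4, -0.2, 0.003], [17.0, 9.4, -0.2, 0.003]]]
[[[17.0, 9.3, -0.2, 0.003], [17.0, 9.2, -0.2, 0.002], [17.0, 9.3, -0.2, 0.003], [17.1, 9.1, -0.3, 0.003], [17.0, 9.2, -0.2, 0.003]]]
[[[17.1, 9.0, -0.2, 0.002], [17.2, 9.1, -0.2, 0.003]]]
```

The fingers closed on nothing, so the block may have been knocked. I'll look again.

```bash
python3 - <<'E'
from plan import *
from blocks import blocks
c=manip.camera("top"); s=manip.camera("scene")
for b in blocks(c): print(b)
a=cv2.resize(s["image"][190:290,270:400],None,fx=3,fy=3,interpolation=2); b=cv2.resize(c["image"][185:285,310:440],None,fx=3,fy=3,interpolation=2)
cv2.imwrite("pics/m7.png",np.hstack([a,b]))
E
```

```text
(array([ 401.2, -361.3]), array([71., 54.]), np.float32(-24.4), array([384., 254.]))
(array([ 394.7, -224.2]), array([167.4, 277.6]), np.float32(75.4), array([343., 252.]))
(array([ 573.4, -372.1]), array([53.8, 71.2]), np.float32(18.1), array([386., 206.]))
```

View pics/m7.png

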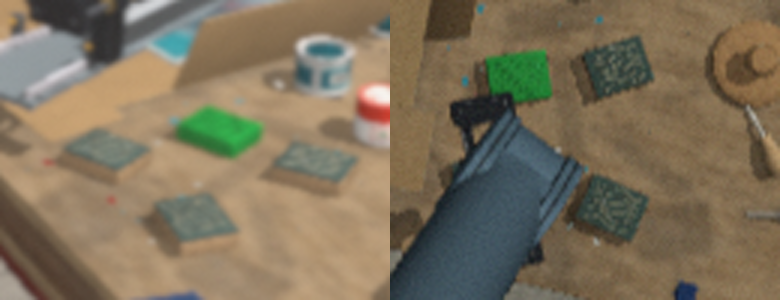

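```bash
python3 - <<'E'
from plan import *
c=manip.camera("top"); s=manip.camera("scene"); p=manip.get_state()["eef_pos"]; print(p, manip.get_state()["q"])
for n,k in(("t",c),("s",s)):
    print(n,proj(k,[p,p+[0,0,.064],p+[0,0,.2],[.4316,-.2054,.021]]), onz(k,[(341,245) if n=="t" else (305.7,240.7)],.021))
print(onz(s,[(305.7,240.7),(335,262),(375,243),(343,233)],.021)[:,:2])
print(onz(c,[(352,211)],.021)[:,:2])
cv2.imwrite("pics/s8.png",s["image"][100:300,180:440])
E
```

```text
[ 0.43071843 -0.20571213  0.09611183] [ -0.27147848  26.7938773   25.30734028 120.18803526 -18.82620307
  36.73378134  47.81721067]
t [[342.73907613 245.41779044]
 [344.09554653 245.12655606]
 [347.39391965 244.41829978]
 [341.19239262 245.4900748 ]] [[ 0.43339426 -0.20471593  0.021     ]]
s [[304.47539865 217.66925734]
 [304.76362466 198.59346604]
 [305.42910815 155.61561775]
 [304.28961453 239.02224887]] [[ 0.4272524  -0.21631444  0.021     ]]
[[ 0.4272524  -0.21631444]
 [ 0.40083226 -0.36527103]
 [ 0.5759665  -0.37426598]
 [ 0.55244521 -0.26108773]]
[[ 0.55828706 -0.24694195]]
```

View pics/s8.png

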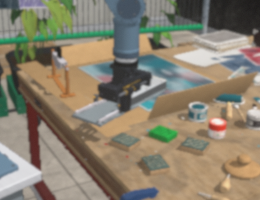

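```bash
python3 - <<'E'
from plan import *
s=manip.camera("scene"); a=cv2.imread("pics/scene0.png")
d=np.abs(s["image"].astype(int)-a).max(2); m=((d>40)*255).astype(np.uint8)
print("block diff",d[232:252,290:320].mean(), d[232:252,290:320].max())
for r in range(190,236,2):
    x=np.where(m[r,280:335]>0)[0]+280; print(r,x.tolist()[:30])
print(s["image"][200:232:3,304].tolist())
print(manip.get_state()["time"])
E
```

```text
block diff 3.7216666666666667 7
190 [280, 281, 282, 292, 293, 294, 295, 296, 297, 298, 299, 300, 301, 302, 303, 304, 305, 306, 307, 308, 309, 310, 311, 312, 313, 314, 315, 316, 317, 318]
192 [280, 281, 282, 292, 293, 294, 295, 296, 297, 298, 299, 300, 301, 302, 303, 304, 305, 306, 307, 308, 309, 310, 311, 312, 313, 314, 315, 316]
194 [280, 281, 282, 294, 295, 296, 297, 298, 299, 300, 301, 302, 303, 304, 305, 306, 307, 308, 309, 310, 311, 312]
196 [280, 281, 282, 301, 302, 303, 304, 305, 306, 307, 308, 309, 310, 311]
198 [280, 281, 282, 283, 284, 285, 286, 287, 288, 289, 290, 291, 292, 293, 294, 295, 296, 297, 298, 299, 300, 301, 302, 303, 304, 305, 306, 307, 308, 309]
200 [280, 281, 282, 287, 288, 289, 290, 291, 292, 293, 294, 295, 296, 297, 298, 299, 300, 301, 302, 303, 304, 305, 306, 307, 308, 309, 310]
202 [280, 281, 282, 283, 293, 294, 295, 296, 297, 298, 299, 300, 301, 302, 303, 304, 305, 306, 307, 308]
204 [298, 299, 300, 301, 302, 303, 304, 305, 306, 308]
206 [298, 299, 300, 301, 302, 303, 304, 305, 306, 307, 308, 309]
208 [281, 282, 283, 299, 300, 301, 302, 303, 304, 305, 306, 307, 308, 309]
210 [285, 286, 287, 288, 300, 301, 302, 303, 304, 305, 306, 307, 308]
212 [304, 305]
214 []
216 []
218 []
220 []
222 []
224 []
226 []
228 []
230 []
232 []
234 []
[[52, 51, 53], [54, 54, 54], [53, 52, 53], [52, 51, 52], [82, 92, 103], [114, 154, 188], [113, 158, 195], [115, 159, 196], [114, 158, 196], [118, 162, 201], [117, 158, 195]]
17.1
```

By differencing, the shut fingertips appear about 20 mm higher than the reported TCP. The fingers must have closed above the block, which hasn't moved. I'll descend again by feel.

Emit:
play_rows:
  increments:
    - [[0, 0, 0, 0], [0, 0, 10, 0], [0, 0, 20, 0], [0, 0, 20, 0], [0, 0, 20, 0]]
  gripper: 100

```text
time: 17.6
eef_pos: [0.4299, -0.2057, 0.0241]
tcp_rot: [-179.9, -0.0, 99.9]
ft_force: [0.3, -0.9, -0.1]
grip_width: 0.0384
gripper_force: 0.0
```

Emit:
play_rows:
  increments:
    - [[0, 0, 0, 0], [0, 0, 5, 0], [0, 0, 10, 0], [0, 0, 5, 0], [0, 0, 0, 0]]

```text
time: 18.1
eef_pos: [0.4303, -0.2057, 0.0056]
tcp_rot: [-180.0, -0.0, 99.9]
ft_force: [-0.0, -0.2, -0.2]
grip_width: 0.0783
gripper_force: 0.0
```

Emit:
play_rows:
  increments:
    - [[0, 0, 2, 0], [0, 0, 2, 0], [0, 0, 0, 0]]

```text
time: 18.4
eef_pos: [0.4307, -0.2059, 0.002]
tcp_rot: [180.0, 0.0, 99.9]
ft_force: [-0.4, 0.6, -0.2]
grip_width: 0.0884
gripper_force: 0.0
```

Emit:
play_rows:
  increments:
    - [[0, 0, 2, 0], [0, 0, 2, 0], [0, 0, 0, 0]]

```text
time: 18.7
eef_pos: [0.4304, -0.2058, -0.0022]
tcp_rot: [-180.0, -0.0, 99.9]
ft_force: [-0.3, 0.4, 0.1]
grip_width: 0.0885
gripper_force: 0.0
```

Emit:
play_rows:
  increments:
    - [[0, 0, 2, 0], [0, 0, 2, 0], [0, 0, 0, 0]]

```text
time: 19.0
eef_pos: [0.4305, -0.2058, -0.0062]
tcp_rot: [-180.0, -0.0, 99.9]
ft_force: [1.2, -0.1, -0.0]
grip_width: 0.0881
gripper_force: 0.0
```

Emit:
play_rows:
  increments:
    - [[0, 0, 2, 0], [0, 0, 2, 0], [0, 0, 0, 0]]

```text
time: 19.3
eef_pos: [0.4304, -0.2058, -0.0102]
tcp_rot: [-180.0, -0.0, 99.9]
ft_force: [0.3, -0.3, 0.1]
grip_width: 0.0878
gripper_force: 0.0
```

```bash
python3 - <<'E'
from plan import *
s=manip.camera("scene"); a=cv2.imread("pics/scene0.png"); st=manip.get_state(); p=st["eef_pos"]; print(p,st["ft_force"])
d=np.abs(s["image"].astype(int)-a).max(2); m=d>35
n=np.array([.985,.174,0]); 
print(proj(s,[p+.05*n,p-.05*n]), proj(s,[p+.05*n+[0,0,.02],p-.05*n+[0,0,.02]]))
for r in range(216,260): 
    x=np.where(m[r,270:345])[0]+270
    if len(x): print(r,x.tolist())
E
```

```text
[ 0.43047275 -0.20585731 -0.01010951] [-0.90205547 -0.87215647 -0.12354046]
[[313.06557854 241.75822462]
 [294.45676815 254.17156487]] [[313.19671312 236.34423935]
 [294.4806771  248.54228157]]
216 [282, 283, 284, 285, 286, 287, 288, 289, 290, 291, 292, 293, 294, 295, 296, 297, 298, 299, 300, 301, 302, 303, 304, 305, 306, 307, 308, 309, 310, 311, 312, 313, 314, 315, 316, 317, 318, 319, 320, 321, 322, 323, 324, 325, 326, 327, 328]
217 [279, 280, 281, 282, 283, 284, 285, 286, 287, 288, 289, 290, 291, 292, 293, 294, 295, 296, 297, 298, 299, 300, 301, 302, 303, 304, 305, 306, 307, 308, 309, 310, 311, 312, 313, 314, 315, 316, 317, 318, 319, 320, 321, 322, 323, 324, 325, 326, 327, 328]
218 [278, 279, 280, 281, 282, 283, 284, 285, 286, 287, 288, 289, 290, 291, 292, 293, 294, 295, 296, 297, 298, 299, 300, 301, 302, 303, 304, 305, 306, 307, 311, 312, 313, 314, 315, 316, 317, 318, 319, 320, 321, 322, 323, 324]
219 [278, 279, 280, 281, 282, 283, 284, 285, 286, 287, 288, 289, 290, 291, 292, 293, 294, 295, 296, 297, 298, 299, 300, 301, 302, 303, 304, 305, 311, 312, 313, 314, 315, 316, 317, 318, 3
[... 3698 characters left out ...]
 279, 291, 292, 293, 294, 295, 296, 297]
245 [270, 271, 272, 273, 274, 275, 276, 277, 278, 291, 292, 293, 294, 295, 296, 297]
246 [270, 271, 272, 273, 274, 275, 276, 277, 283, 291, 292, 293, 294, 295, 296, 297]
247 [270, 271, 272, 273, 274, 275, 276, 281, 282, 292, 293, 294, 295, 296, 297]
248 [271, 272, 273, 274, 275, 276, 277, 278, 279, 280, 281, 282, 283, 284, 293, 294, 295, 296, 297]
249 [272, 273, 274, 275, 276, 277, 278, 279, 280, 281, 282, 283, 284, 285, 286, 287]
250 [273, 274, 275, 276, 277, 278, 279, 280, 281, 282, 283, 284, 285, 286, 287, 288, 289, 290, 291, 292]
251 [274, 275, 276, 277, 278, 279, 280, 286, 287, 290, 291]
252 [274, 275, 276, 277, 278, 279]
253 [275, 276, 277, 278]
```

The tips match a height 20 mm above the reading, so real tip z = reported z + 20 mm. I'll correct for that, going 6 mm lower before gripping.

Emit:
play_rows:
  increments:
    - [[0, 0, 2, 0], [0, 0, 2, 0], [0, 0, 2, 0], [0, 0, 0, 0]]

```text
time: 19.75
eef_pos: [0.4304, -0.2058, -0.0163]
tcp_rot: [-180.0, -0.0, 99.9]
ft_force: [0.6, 0.6, 0.1]
grip_width: 0.0881
gripper_force: 0.0
```

Emit:
play_rows:
  increments:
    - [[0, 0, 0, 0], [0, 0, 0, 0], [0, 0, 0, 0], [0, 0, 0, 0], [0, 0, 0, 0]]
  gripper: 0
  squeeze: 15

```text
time: 20.25
eef_pos: [0.4308, -0.2059, -0.0159]
tcp_rot: [180.0, 0.0, 99.9]
ft_force: [0.5, 0.0, 0.1]
grip_width: 0.0596
gripper_force: 15.0
```

Emit:
play_rows:
  increments:
    - [[0, 0, 0, 0], [0, 0, -6, 0], [0, 0, -20, 0], [0, 0, -25, 0], [0, 0, -25, 0]]
  squeeze: 25

```text
time: 20.75
eef_pos: [0.43, -0.2058, 0.061]
tcp_rot: [-180.0, -0.0, 99.9]
ft_force: [0.8, -0.2, 0.0]
grip_width: 0.06
gripper_force: 25.0
```

```bash
python3 - <<'E'
from plan import *
from blocks import blocks
st=manip.get_state(); print(st["eef_pos"],st["tcp_rot"],st["grip_width"])
plan(508.9,12.8,60,98,10)
E
```

```text
[ 0.43003598 -0.20575664  0.06095535] [-1.79951572e+02 -2.71835096e-02  9.98970097e+01] 0.05999953839375237
[[[20.2, 11.5, 0.1, 0.003], [20.2, 11.5, 0.1, 0.004], [20.2, 11.4, 0.1, 0.003], [20.3, 11.3, 0.1, 0.003], [20.4, 11.3, 0.1, 0.004]]]
[[[20.3, 11.1, 0.1, 0.003], [20.4, 11.2, 0.1, 0.003], [20.5, 11.0, 0.1, 0.003], [20.4, 11.0, 0.1, 0.004], [20.5, 10.9, 0.1, 0.003]]]
```

Emit:
play_rows:
  increments:
    - [[20.2, 11.5, 0.1, 0.003], [20.2, 11.5, 0.1, 0.004], [20.2, 11.4, 0.1, 0.003], [20.3, 11.3, 0.1, 0.003], [20.4, 11.3, 0.1, 0.004]]

```text
time: 21.25
eef_pos: [0.4701, -0.0956, 0.0599]
tcp_rot: [-180.0, -0.0, 98.9]
ft_force: [1.1, 0.5, 0.4]
grip_width: 0.0596
gripper_force: 25.0
```

Emit:
play_rows:
  increments:
    - [[20.3, 11.1, 0.1, 0.003], [20.4, 11.2, 0.1, 0.003], [20.5, 11.0, 0.1, 0.003], [20.4, 11.0, 0.1, 0.004], [20.5, 10.9, 0.1, 0.003]]

```text
time: 21.75
eef_pos: [0.5093, 0.0135, 0.0593]
tcp_rot: [-180.0, -0.0, 98.0]
ft_force: [1.7, -0.1, -0.7]
grip_width: 0.0599
gripper_force: 25.0
```

Emit:
play_rows:
  increments:
    - [[0, 0, 0, 0], [0, 0, 15, 0], [0, 0, 20, 0], [0, 0, 15, 0], [0, 0, 8, 0]]

```text
time: 22.25
eef_pos: [0.5078, 0.0114, -0.0008]
tcp_rot: [-179.8, 0.0, 97.9]
ft_force: [0.2, 0.5, -0.5]
grip_width: 0.0598
gripper_force: 25.0
```

Emit:
play_rows:
  increments:
    - [[0, 0, 2, 0], [0, 0, 2, 0], [0, 0, 0, 0]]

```text
time: 22.55
eef_pos: [0.5096, 0.0125, -0.0027]
tcp_rot: [180.0, 0.0, 98.0]
ft_force: [0.0, -0.1, -0.8]
grip_width: 0.0598
gripper_force: 25.0
```

Emit:
play_rows:
  increments:
    - [[0, 0, 1, 0], [0, 0, 1, 0], [0, 0, 0, 0], [0, 0, 0, 0]]

```text
time: 22.95
eef_pos: [0.5095, 0.0127, -0.0049]
tcp_rot: [180.0, -0.0, 98.0]
ft_force: [0.4, 0.6, -0.8]
grip_width: 0.0597
gripper_force: 25.0
```

Emit:
play_rows:
  increments:
    - [[0, 0, 1, 0], [0, 0, 0, 0]]

```text
time: 23.15
eef_pos: [0.5095, 0.0128, -0.0049]
tcp_rot: [180.0, -0.0, 98.0]
ft_force: [-4.0, -0.0, 14.3]
grip_width: 0.0599
gripper_force: 25.0
```

Emit:
play_rows:
  increments:
    - [[0, 0, 0, 0], [0, 0, 0, 0], [0, 0, 0, 0], [0, 0, 0, 0]]
  gripper: 100

```text
time: 23.55
eef_pos: [0.5094, 0.0127, -0.0061]
tcp_rot: [-180.0, 0.0, 98.0]
ft_force: [0.7, 0.2, -0.2]
grip_width: 0.088
gripper_force: 0.0
```

Emit:
play_rows:
  increments:
    - [[0, 0, -10, 0], [0, 0, -20, 0], [0, 0, -20, 0], [0, -20, 0, 0], [0, -20, 0, 0]]

```text
time: 24.05
eef_pos: [0.4703, 0.0071, 0.0452]
tcp_rot: [179.9, 0.0, 98.0]
ft_force: [-0.9, 0.4, 0.9]
grip_width: 0.0882
gripper_force: 0.0
```

Emit:
play_rows:
  increments:
    - [[0, -22, 0, 0], [0, 0, 0, 0], [0, 0, 0, 0], [0, 0, 0, 0], [0, 0, 0, 0]]
  gripper: 0

```text
time: 24.55
eef_pos: [0.4492, 0.0042, 0.0442]
tcp_rot: [179.9, 0.0, 98.0]
ft_force: [0.8, -0.1, -0.1]
grip_width: 0.0504
gripper_force: 0.0
```

Emit:
play_rows:
  increments:
    - [[0, 0, 0, 0], [0, 0, 0, 0], [0, 0, 0, 0], [0, 0, 0, 0], [0, 0, 0, 0]]

```text
time: 25.05
eef_pos: [0.448, 0.004, 0.044]
tcp_rot: [-180.0, -0.0, 98.0]
ft_force: [-0.5, 0.5, 0.0]
grip_width: 0.0102
gripper_force: 0.0
```

```bash
python3 - <<'E'
from plan import *
c=manip.camera("top"); st=manip.get_state(); print(st["eef_pos"],st["tcp_rot"],st["grip_width"])
hsv=cv2.cvtColor(c["image"],cv2.COLOR_BGR2HSV)
m=cv2.inRange(hsv,(60,15,20),(110,200,110)); roi=np.zeros_like(m); roi[185:245,255:305]=255; m&=roi
for k in cv2.findContours(m,0,1)[0]:
    if cv2.contourArea(k)>60:
        P=onz(c,k.reshape(-1,2),.032)[:,:2]*1000; r=cv2.minAreaRect(P.astype(np.float32)); print(cv2.boundingRect(k),np.round(r[0],1),np.round(r[1],1),r[2])
crop(c,240,170,80,80,6,"top9.png")
M=np.array([598,25.3]); e=np.array([.990,.139]); p=st["eef_pos"][:2]*1000-M; print("along,across",p@e,p@[-e[1],e[0]])
E
```

```text
[0.44794041 0.00401172 0.04401157] [-1.79996339e+02 -5.98100417e-04  9.80223180e+01] 0.006400602512331944
(255, 192, 43, 53) [533.7  31.9] [152.5 190.6] 89.65118408203125
along,across -151.51806677505218 -0.21711764290618815
```

Emit:
play_rows:
  increments:
    - [[0, 0, 15, 0], [0, 0, 20, 0], [0, 0, 9, 0], [0, 0, 2, 0], [0, 0, 0, 0]]

```text
time: 25.6
eef_pos: [0.4479, 0.0038, -0.0019]
tcp_rot: [-180.0, 0.0, 98.0]
ft_force: [-0.6, -0.6, 0.7]
grip_width: 0.0006
gripper_force: 0.0
```

Emit:
play_rows:
  increments:
    - [[0, 8, 0, 0], [0, 8, 0, 0], [0, 8, 0, 0], [0, 8, 0, 0], [0, 8, 0, 0]]

```text
time: 26.1
eef_pos: [0.4881, 0.0097, -0.0019]
tcp_rot: [-180.0, -0.0, 98.0]
ft_force: [-1.9, 0.4, 1.5]
grip_width: 0.0003
gripper_force: 1.0
```

Emit:
play_rows:
  increments:
    - [[0, 8, 0, 0], [0, 8, 0, 0], [0, 8, 0, 0], [0, 8, 0, 0], [0, 8, 0, 0]]

```text
time: 26.6
eef_pos: [0.5281, 0.0153, -0.002]
tcp_rot: [180.0, 0.0, 98.0]
ft_force: [-1.0, -0.9, 0.9]
grip_width: 0.0007
gripper_force: 0.6
```

Emit:
play_rows:
  increments:
    - [[0, 8, 0, 0], [0, 8, 0, 0], [0, 8, 0, 0], [0, 6, 0, 0], [0, 0, 0, 0]]

```text
time: 27.1
eef_pos: [0.5583, 0.0195, -0.0019]
tcp_rot: [179.9, 0.0, 98.0]
ft_force: [-0.3, 0.2, -0.1]
grip_width: 0.0005
gripper_force: 0.0
```

Emit:
play_rows:
  increments:
    - [[0, 7, 0, 0], [0, 7, 0, 0], [0, 7, 0, 0], [0, 6, 0, 0], [0, 6, 0, 0]]

```text
time: 27.6
eef_pos: [0.59, 0.0241, -0.002]
tcp_rot: [-180.0, 0.0, 98.0]
ft_force: [-1.2, 0.6, 0.8]
grip_width: 0.0004
gripper_force: 0.7
```

Emit:
play_rows:
  increments:
    - [[0, -20, 0, 0], [0, -20, 0, 0], [0, -20, -10, 0], [0, 0, -40, 0], [0, 0, -40, 0]]

```text
time: 28.1
eef_pos: [0.5292, 0.0153, 0.0886]
tcp_rot: [-179.9, 0.0, 98.0]
ft_force: [0.2, 0.7, 0.9]
grip_width: 0.0002
gripper_force: 0.0
```

```bash
python3 - <<'E'
from plan import *
from blocks import blocks
p=plan(480,-170,130,85,8)
plan(401,-361,60,65.8,9,p)
c=manip.camera("top"); crop(c,240,150,80,100,6,"top10.png")
for b in blocks(c): print(b)
print(manip.get_state()["eef_pos"])
E
```

```text
[[[-22.1, -9.3, -5.2, 0.028], [-22.3, -8.7, -5.2, 0.029], [-22.6, -8.0, -5.1, 0.028], [-22.8, -7.4, -5.2, 0.028], [-23.0, -6.8, -5.2, 0.029]]]
[[[-23.2, -6.1, -5.2, 0.028], [-23.3, -5.4, -5.1, 0.028], [-23.5, -4.8, -5.2, 0.029]]]
[[[-21.9, -6.9, 7.8, 0.037], [-22.2, -6.1, 7.8, 0.037], [-22.3, -5.2, 7.7, 0.038], [-22.6, -4.4, 7.8, 0.037], [-22.7, -3.6, 7.8, 0.037]]]
[[[-22.8, -2.7, 7.8, 0.037], [-22.9, -1.9, 7.7, 0.037], [-22.9, -1.0, 7.8, 0.038], [-23.0, -0.1, 7.8, 0.037]]]
(array([ 399.5, -360.3]), array([71.6, 54.2]), np.float32(-26.9), array([383., 255.]))
(array([ 572.9, -372.1]), array([54. , 71.2]), np.float32(16.4), array([386., 206.]))
[0.5337288  0.01519508 0.09465774]
```

View pics/top10.png

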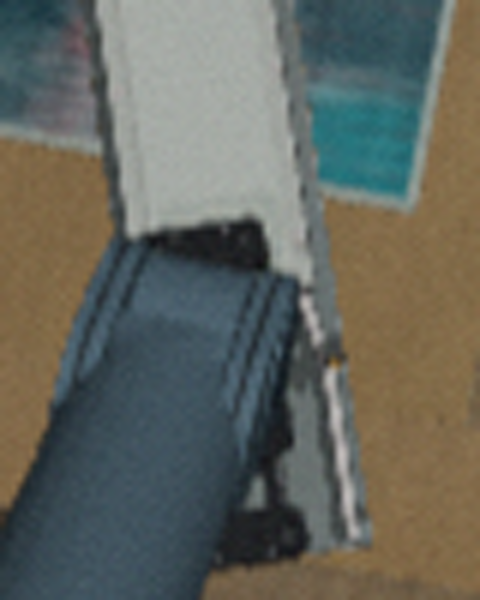

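Emit:
play_rows:
  increments:
    - [[-22.1, -9.3, -5.2, 0.028], [-22.3, -8.7, -5.2, 0.029], [-22.6, -8.0, -5.1, 0.028], [-22.8, -7.4, -5.2, 0.028], [-23.0, -6.8, -5.2, 0.029]]
  gripper: 100

```text
time: 28.65
eef_pos: [0.4998, -0.1012, 0.1144]
tcp_rot: [180.0, 0.0, 89.8]
ft_force: [0.1, 0.2, -0.2]
grip_width: 0.0384
gripper_force: 0.0
```

Emit:
play_rows:
  increments:
    - [[-23.2, -6.1, -5.2, 0.028], [-23.3, -5.4, -5.1, 0.028], [-23.5, -4.8, -5.2, 0.029]]

```text
time: 28.95
eef_pos: [0.4813, -0.1708, 0.1299]
tcp_rot: [180.0, 0.0, 85.0]
ft_force: [-0.4, 0.1, 0.4]
grip_width: 0.0623
gripper_force: 0.0
```

Emit:
play_rows:
  increments:
    - [[-21.9, -6.9, 7.8, 0.037], [-22.2, -6.1, 7.8, 0.037], [-22.3, -5.2, 7.7, 0.038], [-22.6, -4.4, 7.8, 0.037], [-22.7, -3.6, 7.8, 0.037]]

```text
time: 29.45
eef_pos: [0.4374, -0.277, 0.0904]
tcp_rot: [180.0, 0.0, 74.3]
ft_force: [0.2, 0.6, -0.3]
grip_width: 0.0881
gripper_force: 0.0
```

Emit:
play_rows:
  increments:
    - [[-22.8, -2.7, 7.8, 0.037], [-22.9, -1.9, 7.7, 0.037], [-22.9, -1.0, 7.8, 0.038], [-23.0, -0.1, 7.8, 0.037], [0, 0, 0, 0]]

```text
time: 29.95
eef_pos: [0.4003, -0.3641, 0.0591]
tcp_rot: [-180.0, 0.1, 65.5]
ft_force: [-0.6, 0.2, -0.3]
grip_width: 0.0884
gripper_force: 0.0
```

```bash
python3 - <<'E'
from plan import *
s=manip.camera("scene"); a=cv2.imread("pics/scene0.png"); st=manip.get_state(); print(st["eef_pos"],st["tcp_rot"])
d=np.abs(s["image"].astype(int)-a).max(2)
for n,(u,v) in {"b2":(335,262),"b3":(375,243)}.items(): print(n,d[v-6:v+8,u-10:u+10].max())
c=manip.camera("top"); a=cv2.imread("pics/top0.png"); d=np.abs(c["image"].astype(int)-a).max(2)
print("b3 top",d[200:214,378:394].max(), "press apron mean", c["image"][222:236,270:290].mean((0,1)),a[222:236,270:290].mean((0,1)),"notch",c["image"][194:202,272:284].mean((0,1)),a[194:200,272:284].mean((0,1)))
plan(401,-361,10,65.5,3)
E
```

```text
[ 0.40151957 -0.36222432  0.05927803] [-1.79989491e+02  4.84611066e-02  6.56900744e+01]
b2 25
b3 6
b3 top 14 press apron mean [115.24642857 116.13214286 107.44642857] [112.54642857 113.55357143 104.93571429] notch [66.70833333 73.89583333 66.3125    ] [85.40277778 86.25       79.27777778]
[[[-0.2, -0.4, 16.5, 0.002], [-0.3, -0.4, 16.4, 0.002], [-0.2, -0.5, 16.5, 0.002]]]
```

Emit:
play_rows:
  increments:
    - [[0, 0, 20, 0], [0, 0, 20, 0], [0, 0, 20, 0], [0, 0, 10, 0], [0, 0, 5, 0]]

```text
time: 30.55
eef_pos: [0.4027, -0.3598, -0.0161]
tcp_rot: [-180.0, -0.0, 65.9]
ft_force: [0.5, -0.9, 0.1]
grip_width: 0.0884
gripper_force: 0.0
```

Emit:
play_rows:
  increments:
    - [[0, 0, 0, 0], [0, 0, 0, 0], [0, 0, 0, 0], [0, 0, 0, 0], [0, 0, 0, 0]]
  gripper: 0
  squeeze: 15

```text
time: 31.05
eef_pos: [0.4027, -0.3612, -0.015]
tcp_rot: [179.9, 0.0, 65.8]
ft_force: [-0.4, 1.0, 5.8]
grip_width: 0.06
gripper_force: 15.0
```

Emit:
play_rows:
  increments:
    - [[0, 0, 0, 0], [0, 0, -6, 0], [0, 0, -20, 0], [0, 0, -25, 0], [0, 0, -25, 0]]
  squeeze: 25

```text
time: 31.55
eef_pos: [0.4017, -0.3606, 0.0612]
tcp_rot: [-179.9, -0.0, 65.8]
ft_force: [0.3, 0.3, -0.7]
grip_width: 0.0596
gripper_force: 25.0
```

```bash
python3 - <<'E'
from plan import *
st=manip.get_state(); print(st["eef_pos"],st["tcp_rot"],st["grip_width"])
plan(508.9,12.8,60,98,15)
E
```

```text
[ 0.40170908 -0.36062612  0.06123803] [-1.79943275e+02 -4.71731916e-03  6.58076698e+01] 0.05957081023028684
[[[25.6, -3.7, 0.1, -0.037], [25.8, -2.7, 0.1, -0.038], [25.8, -1.8, 0.0, -0.037], [25.9, -0.8, 0.1, -0.038], [25.9, 0.2, 0.1, -0.037]]]
[[[25.9, 1.2, 0.1, -0.038], [25.8, 2.1, 0.1, -0.037], [25.7, 3.1, 0.1, -0.038], [25.6, 4.0, 0.0, -0.037], [25.4, 5.0, 0.1, -0.038]]]
[[[25.2, 6.0, 0.1, -0.037], [25.0, 6.9, 0.1, -0.037], [24.7, 7.8, 0.1, -0.038], [24.4, 8.8, 0.1, -0.037], [24.0, 9.6, 0.0, -0.038]]]
```

Emit:
play_rows:
  increments:
    - [[25.6, -3.7, 0.1, -0.037], [25.8, -2.7, 0.1, -0.038], [25.8, -1.8, 0.0, -0.037], [25.9, -0.8, 0.1, -0.038], [25.9, 0.2, 0.1, -0.037]]

```text
time: 32.05
eef_pos: [0.4379, -0.2353, 0.0603]
tcp_rot: [-180.0, -0.0, 76.6]
ft_force: [0.1, 0.3, -0.8]
grip_width: 0.0598
gripper_force: 25.0
```

Emit:
play_rows:
  increments:
    - [[25.9, 1.2, 0.1, -0.038], [25.8, 2.1, 0.1, -0.037], [25.7, 3.1, 0.1, -0.038], [25.6, 4.0, 0.0, -0.037], [25.4, 5.0, 0.1, -0.038]]

```text
time: 32.55
eef_pos: [0.4736, -0.1109, 0.0599]
tcp_rot: [-180.0, 0.0, 87.4]
ft_force: [0.7, -0.2, -0.8]
grip_width: 0.06
gripper_force: 25.0
```

Emit:
play_rows:
  increments:
    - [[25.2, 6.0, 0.1, -0.037], [25.0, 6.9, 0.1, -0.037], [24.7, 7.8, 0.1, -0.038], [24.4, 8.8, 0.1, -0.037], [24.0, 9.6, 0.0, -0.038]]

```text
time: 33.05
eef_pos: [0.5093, 0.0135, 0.0594]
tcp_rot: [-180.0, 0.0, 98.1]
ft_force: [-0.8, -0.4, -0.7]
grip_width: 0.0597
gripper_force: 25.0
```

Emit:
play_rows:
  increments:
    - [[0, 0, 0, 0], [0, 0, 15, 0], [0, 0, 20, 0], [0, 0, 15, 0], [0, 0, 8, 0]]

```text
time: 33.55
eef_pos: [0.5079, 0.0113, -0.0006]
tcp_rot: [-179.8, 0.0, 97.9]
ft_force: [0.1, -0.3, -0.5]
grip_width: 0.0597
gripper_force: 25.0
```

Emit:
play_rows:
  increments:
    - [[0, 0, 2, 0], [0, 0, 2, 0], [0, 0, 0, 0], [0, 0, 0, 0]]

```text
time: 33.95
eef_pos: [0.5098, 0.0126, -0.0023]
tcp_rot: [179.9, 0.0, 98.0]
ft_force: [-0.1, -0.6, -0.6]
grip_width: 0.0594
gripper_force: 25.0
```

Emit:
play_rows:
  increments:
    - [[0, 0, 1, 0], [0, 0, 1, 0], [0, 0, 0.5, 0], [0, 0, 0, 0]]

```text
time: 34.35
eef_pos: [0.5097, 0.0127, -0.004]
tcp_rot: [179.9, -0.1, 98.0]
ft_force: [-3.7, 0.6, 16.3]
grip_width: 0.0595
gripper_force: 25.0
```

Emit:
play_rows:
  increments:
    - [[0, 0, 0, 0], [0, 0, 0, 0], [0, 0, 0, 0], [0, 0, 0, 0]]
  gripper: 100

```text
time: 34.75
eef_pos: [0.5093, 0.0126, -0.0054]
tcp_rot: [-180.0, 0.0, 98.0]
ft_force: [0.8, -0.6, -0.4]
grip_width: 0.0873
gripper_force: 0.0
```

Emit:
play_rows:
  increments:
    - [[0, 0, -10, 0], [0, 0, -20, 0], [0, 0, -20, 0], [0, -20, 0, 0], [0, -20, 0, 0]]

```text
time: 35.25
eef_pos: [0.4702, 0.0071, 0.0459]
tcp_rot: [179.9, 0.0, 98.0]
ft_force: [0.4, 0.3, -0.4]
grip_width: 0.0883
gripper_force: 0.0
```

Emit:
play_rows:
  increments:
    - [[0, -22, 0, 0], [0, 0, 0, 0], [0, 0, 0, 0], [0, 0, 0, 0], [0, 0, 0, 0]]
  gripper: 0

```text
time: 35.75
eef_pos: [0.4492, 0.0041, 0.0449]
tcp_rot: [179.9, 0.0, 98.0]
ft_force: [0.5, -0.8, 0.0]
grip_width: 0.0501
gripper_force: 0.0
```

Emit:
play_rows:
  increments:
    - [[0, 0, 0, 0], [0, 0, 0, 0], [0, 0, 0, 0], [0, 0, 0, 0], [0, 0, 0, 0]]

```text
time: 36.25
eef_pos: [0.4479, 0.0039, 0.0447]
tcp_rot: [180.0, 0.0, 98.0]
ft_force: [-0.5, 0.4, 0.7]
grip_width: 0.0103
gripper_force: 0.0
```

Emit:
play_rows:
  increments:
    - [[0, 0, 15, 0], [0, 0, 20, 0], [0, 0, 9, 0], [0, 0, 2, 0], [0, 0, 0, 0]]

```text
time: 36.75
eef_pos: [0.4479, 0.0038, -0.0012]
tcp_rot: [-180.0, 0.0, 98.0]
ft_force: [-0.6, -0.1, -0.7]
grip_width: 0.0001
gripper_force: 0.0
```

Emit:
play_rows:
  increments:
    - [[0, 8, 0, 0], [0, 8, 0, 0], [0, 8, 0, 0], [0, 8, 0, 0], [0, 8, 0, 0]]

```text
time: 37.25
eef_pos: [0.4881, 0.0097, -0.0012]
tcp_rot: [-180.0, -0.0, 98.0]
ft_force: [-1.7, -1.2, 1.7]
grip_width: 0.0008
gripper_force: 0.9
```

Emit:
play_rows:
  increments:
    - [[0, 8, 0, 0], [0, 8, 0, 0], [0, 8, 0, 0], [0, 8, 0, 0], [0, 8, 0, 0]]

```text
time: 37.75
eef_pos: [0.5279, 0.0152, -0.0013]
tcp_rot: [180.0, 0.0, 98.0]
ft_force: [-1.5, -0.6, 0.6]
grip_width: 0.0004
gripper_force: 0.6
```

Emit:
play_rows:
  increments:
    - [[0, 8, 0, 0], [0, 8, 0, 0], [0, 8, 0, 0], [0, 6, 0, 0], [0, 0, 0, 0]]

```text
time: 38.25
eef_pos: [0.5587, 0.0196, -0.0012]
tcp_rot: [179.9, 0.0, 98.0]
ft_force: [0.1, 0.3, -0.1]
grip_width: 0.0004
gripper_force: 0.0
```

Emit:
play_rows:
  increments:
    - [[0, 7, 0, 0], [0, 7, 0, 0], [0, 7, 0, 0], [0, 6, 0, 0], [0, 6, 0, 0]]

```text
time: 38.75
eef_pos: [0.5903, 0.0241, -0.0013]
tcp_rot: [180.0, 0.0, 98.0]
ft_force: [-1.0, -0.1, 1.1]
grip_width: 0.0007
gripper_force: 0.7
```

Emit:
play_rows:
  increments:
    - [[0, -20, 0, 0], [0, -20, 0, 0], [0, -20, -10, 0], [0, 0, -40, 0], [0, 0, -45, 0]]

```text
time: 39.25
eef_pos: [0.5291, 0.0154, 0.094]
tcp_rot: [-179.9, 0.0, 98.0]
ft_force: [1.5, 1.0, 0.4]
grip_width: 0.0007
gripper_force: 0.0
```

```bash
python3 - <<'E'
from plan import *
from blocks import blocks
p=plan(530,-170,140,102,8)
plan(573,-372,130,107,7,p)
c=manip.camera("top")
for b in blocks(c): print(b)
print(manip.get_state()["eef_pos"])
E
```

```text
[[[-23.0, -3.1, -5.7, -0.009], [-22.9, -3.3, -5.8, -0.008], [-22.9, -3.5, -5.7, -0.009], [-22.9, -3.8, -5.8, -0.009], [-22.8, -3.9, -5.7, -0.009]]]
[[[-22.8, -4.1, -5.8, -0.008], [-22.8, -4.3, -5.7, -0.009], [-22.7, -4.5, -5.8, -0.009]]]
[[[-29.5, 0.0, 1.4, -0.012], [-29.5, -0.3, 1.5, -0.013], [-29.5, -0.8, 1.4, -0.012], [-29.5, -1.1, 1.4, -0.013], [-29.4, -1.4, 1.5, -0.012]]]
[[[-29.5, -1.9, 1.4, -0.013], [-29.4, -2.2, 1.4, -0.012]]]
(array([ 572.8, -372. ]), array([54. , 71.4]), np.float32(16.4), array([386., 207.]))
[0.53423267 0.01508334 0.101008  ]
```

Emit:
play_rows:
  increments:
    - [[-23.0, -3.1, -5.7, -0.009], [-22.9, -3.3, -5.8, -0.008], [-22.9, -3.5, -5.7, -0.009], [-22.9, -3.8, -5.8, -0.009], [-22.8, -3.9, -5.7, -0.009]]
  gripper: 100

```text
time: 39.8
eef_pos: [0.5316, -0.1014, 0.123]
tcp_rot: [179.9, 0.0, 100.6]
ft_force: [-0.5, -0.8, -0.0]
grip_width: 0.0384
gripper_force: 0.0
```

Emit:
play_rows:
  increments:
    - [[-22.8, -4.1, -5.8, -0.008], [-22.8, -4.3, -5.7, -0.009], [-22.7, -4.5, -5.8, -0.009]]

```text
time: 40.1
eef_pos: [0.5319, -0.171, 0.1403]
tcp_rot: [179.9, 0.0, 102.1]
ft_force: [-0.7, -0.2, 0.4]
grip_width: 0.0623
gripper_force: 0.0
```

Emit:
play_rows:
  increments:
    - [[-29.5, 0.0, 1.4, -0.012], [-29.5, -0.3, 1.5, -0.013], [-29.5, -0.8, 1.4, -0.012], [-29.5, -1.1, 1.4, -0.013], [-29.4, -1.4, 1.5, -0.012]]

```text
time: 40.6
eef_pos: [0.5628, -0.3156, 0.1327]
tcp_rot: [179.9, 0.0, 105.6]
ft_force: [0.7, 0.0, 0.1]
grip_width: 0.088
gripper_force: 0.0
```

Emit:
play_rows:
  increments:
    - [[-29.5, -1.9, 1.4, -0.013], [-29.4, -2.2, 1.4, -0.012], [0, 0, 0, 0], [0, 0, 0, 0]]

```text
time: 41.0
eef_pos: [0.5742, -0.3722, 0.1295]
tcp_rot: [180.0, 0.0, 107.0]
ft_force: [-0.7, 0.2, 0.3]
grip_width: 0.0881
gripper_force: 0.0
```

```bash
python3 - <<'E'
from plan import *
s=manip.camera("scene"); a=cv2.imread("pics/scene0.png"); st=manip.get_state(); print(st["eef_pos"],st["tcp_rot"])
d=np.abs(s["image"].astype(int)-a).max(2); u,v=375,243; print("b3",d[v-6:v+10,u-12:u+14].max(),d[v-6:v+10,u-12:u+14].mean())
plan(573,-372,50,106.8,4)
c=manip.camera("top"); im=c["image"]; a=cv2.imread("pics/top0.png")
# channel profile along axis, in front of / at the mouth
M=np.array([598,25.3]); e=np.array([.990,.139])
for z in(.012,):
    for al in range(-100,40,10):
        q=proj(c,[[*(M+al*e)/1000,.012]])[0]; u,v=np.round(q).astype(int); print(al,(u,v),im[v,u].tolist(),a[v,u].tolist())
E
```

```text
[ 0.57447906 -0.37093112  0.12951527] [ 1.79978436e+02 -4.29772814e-02  1.07037587e+02]
b3 4 1.5745192307692308
[[[-0.1, -0.4, 19.9, 0.001], [-0.2, -0.5, 19.9, 0.001], [-0.1, -0.4, 19.8, 0.001], [-0.2, -0.4, 19.9, 0.001]]]
-100 (np.int64(282), np.int64(228)) [112, 115, 105] [117, 115, 108]
-90 (np.int64(282), np.int64(225)) [114, 116, 106] [109, 111, 102]
-80 (np.int64(281), np.int64(222)) [117, 119, 110] [106, 111, 101]
-70 (np.int64(281), np.int64(220)) [118, 118, 109] [113, 115, 104]
-60 (np.int64(281), np.int64(217)) [113, 111, 101] [75, 76, 74]
-50 (np.int64(280), np.int64(214)) [114, 116, 107] [88, 89, 93]
-40 (np.int64(280), np.int64(212)) [116, 117, 107] [69, 72, 75]
-30 (np.int64(280), np.int64(209)) [116, 113, 106] [20, 22, 21]
-20 (np.int64(279), np.int64(206)) [111, 112, 104] [100, 101, 94]
-10 (np.int64(279), np.int64(204)) [111, 112, 104] [111, 110, 103]
0 (np.int64(278), np.int64(201)) [115, 118, 109] [113, 113, 104]
10 (np.int64(278), np.int64(198)) [53, 58, 49] [112, 113, 102]
20 (np.int64(278), np.int64(196)) [78, 88, 76] [93, 94, 85]
30 (np.int64(277), np.int64(193)) [56, 58, 51] [73, 75, 71]
```

The two loaded blocks now start just inside the mouth, at along ≈ +8 mm. I'll take the third.

Emit:
play_rows:
  increments:
    - [[0, 0, 35, 0], [0, 0, 40, 0], [0, 0, 35, 0], [0, 0, 25, 0], [0, 0, 10, 0]]

```text
time: 41.6
eef_pos: [0.5732, -0.3689, -0.0179]
tcp_rot: [-179.9, -0.2, 107.1]
ft_force: [-0.2, 0.0, 0.8]
grip_width: 0.0883
gripper_force: 0.0
```

Emit:
play_rows:
  increments:
    - [[0, 0, 0, 0], [0, 0, 0, 0], [0, 0, 0, 0], [0, 0, 0, 0], [0, 0, 0, 0]]
  gripper: 0
  squeeze: 15

```text
time: 42.1
eef_pos: [0.5751, -0.3724, -0.0136]
tcp_rot: [179.9, 0.1, 107.0]
ft_force: [-0.6, 0.7, 7.0]
grip_width: 0.06
gripper_force: 15.0
```

Emit:
play_rows:
  increments:
    - [[0, 0, 0, 0], [0, 0, -6, 0], [0, 0, -20, 0], [0, 0, -35, 0], [0, 0, -40, 0]]
  squeeze: 25

```text
time: 42.6
eef_pos: [0.5735, -0.3715, 0.0873]
tcp_rot: [-179.9, -0.1, 107.0]
ft_force: [0.4, -0.4, -0.1]
grip_width: 0.0596
gripper_force: 25.0
```

```bash
python3 - <<'E'
from plan import *
st=manip.get_state(); print(st["eef_pos"],st["tcp_rot"],st["grip_width"])
p=plan(508.9,12.8,70,98,15)
E
```

```text
[ 0.57346361 -0.37149727  0.08727474] [-1.79944942e+02 -5.32813088e-02  1.07003961e+02] 0.059585717355742925
[[[25.8, 3.4, 1.2, 0.01], [25.7, 3.1, 1.1, 0.011], [25.9, 2.8, 1.2, 0.01], [25.8, 2.6, 1.1, 0.011], [25.9, 2.3, 1.2, 0.01]]]
[[[25.9, 2.0, 1.1, 0.011], [25.9, 1.8, 1.2, 0.01], [26.0, 1.5, 1.1, 0.011], [25.9, 1.2, 1.2, 0.01], [26.0, 0.9, 1.1, 0.011]]]
[[[25.9, 0.7, 1.2, 0.01], [26.0, 0.4, 1.1, 0.011], [26.0, 0.1, 1.2, 0.01], [26.0, -0.2, 1.1, 0.011], [25.9, -0.4, 1.2, 0.01]]]
```

Emit:
play_rows:
  increments:
    - [[25.8, 3.4, 1.2, 0.01], [25.7, 3.1, 1.1, 0.011], [25.9, 2.8, 1.2, 0.01], [25.8, 2.6, 1.1, 0.011], [25.9, 2.3, 1.2, 0.01]]

```text
time: 43.1
eef_pos: [0.5527, -0.2429, 0.0814]
tcp_rot: [179.9, 0.0, 104.0]
ft_force: [0.4, 0.4, -0.5]
grip_width: 0.0599
gripper_force: 25.0
```

Emit:
play_rows:
  increments:
    - [[25.9, 2.0, 1.1, 0.011], [25.9, 1.8, 1.2, 0.01], [26.0, 1.5, 1.1, 0.011], [25.9, 1.2, 1.2, 0.01], [26.0, 0.9, 1.1, 0.011]]

```text
time: 43.6
eef_pos: [0.5313, -0.1147, 0.0756]
tcp_rot: [179.9, 0.0, 101.0]
ft_force: [-0.2, 1.0, -1.2]
grip_width: 0.0596
gripper_force: 25.0
```

Emit:
play_rows:
  increments:
    - [[25.9, 0.7, 1.2, 0.01], [26.0, 0.4, 1.1, 0.011], [26.0, 0.1, 1.2, 0.01], [26.0, -0.2, 1.1, 0.011], [25.9, -0.4, 1.2, 0.01]]

```text
time: 44.1
eef_pos: [0.5098, 0.0135, 0.0697]
tcp_rot: [179.9, -0.0, 98.0]
ft_force: [0.3, -0.6, -0.7]
grip_width: 0.0598
gripper_force: 25.0
```

Emit:
play_rows:
  increments:
    - [[0, 0, 0, 0], [0, 0, 15, 0], [0, 0, 25, 0], [0, 0, 20, 0], [0, 0, 8, 0]]

```text
time: 44.6
eef_pos: [0.5084, 0.0107, -0.0013]
tcp_rot: [-179.9, 0.0, 97.9]
ft_force: [0.2, -1.3, -0.4]
grip_width: 0.0596
gripper_force: 25.0
```

Emit:
play_rows:
  increments:
    - [[0, 0, 2, 0], [0, 0, 0, 0], [0, 0, 0, 0]]

```text
time: 44.9
eef_pos: [0.5102, 0.0121, -0.0008]
tcp_rot: [179.9, 0.0, 98.0]
ft_force: [-0.1, 0.9, -0.1]
grip_width: 0.0597
gripper_force: 25.0
```

Emit:
play_rows:
  increments:
    - [[0, 0, 1, 0], [0, 0, 1, 0], [0, 0, 0.5, 0], [0, 0, 0, 0]]

```text
time: 45.3
eef_pos: [0.51, 0.0125, -0.0027]
tcp_rot: [179.9, -0.0, 98.0]
ft_force: [-4.2, 1.0, 15.1]
grip_width: 0.0596
gripper_force: 25.0
```

Emit:
play_rows:
  increments:
    - [[0, 0, 0.7, 0], [0, 0, 0, 0]]

```text
time: 45.5
eef_pos: [0.51, 0.0125, -0.0028]
tcp_rot: [179.9, -0.1, 98.0]
ft_force: [-6.1, 0.4, 24.6]
grip_width: 0.0598
gripper_force: 25.0
```

Emit:
play_rows:
  increments:
    - [[0, 0, 0, 0], [0, 0, 0, 0], [0, 0, 0, 0], [0, 0, 0, 0]]
  gripper: 100

```text
time: 45.9
eef_pos: [0.5094, 0.0125, -0.0049]
tcp_rot: [-180.0, 0.0, 98.0]
ft_force: [-0.6, 0.1, -0.5]
grip_width: 0.0876
gripper_force: 0.0
```

Emit:
play_rows:
  increments:
    - [[0, 0, -10, 0], [0, 0, -20, 0], [0, 0, -20, 0], [0, -20, 0, 0], [0, -20, 0, 0]]

```text
time: 46.4
eef_pos: [0.4704, 0.0069, 0.0464]
tcp_rot: [179.9, 0.0, 98.0]
ft_force: [-0.0, -0.7, 0.0]
grip_width: 0.0881
gripper_force: 0.0
```

Emit:
play_rows:
  increments:
    - [[0, -22, 0, 0], [0, 0, 0, 0], [0, 0, 0, 0], [0, 0, 0, 0], [0, 0, 0, 0]]
  gripper: 0

```text
time: 46.9
eef_pos: [0.4493, 0.0039, 0.0454]
tcp_rot: [179.9, 0.0, 98.0]
ft_force: [-0.6, 0.1, -0.9]
grip_width: 0.0501
gripper_force: 0.0
```

Emit:
play_rows:
  increments:
    - [[0, 0, 0, 0], [0, 0, 0, 0], [0, 0, 0, 0], [0, 0, 0, 0], [0, 0, 0, 0]]

```text
time: 47.4
eef_pos: [0.4481, 0.0038, 0.0452]
tcp_rot: [-180.0, -0.0, 98.0]
ft_force: [-0.1, -0.9, -0.1]
grip_width: 0.0103
gripper_force: 0.0
```

Emit:
play_rows:
  increments:
    - [[0, 0, 15, 0], [0, 0, 20, 0], [0, 0, 9, 0], [0, 0, 3, 0], [0, 0, 0, 0]]

```text
time: 47.9
eef_pos: [0.448, 0.0036, -0.0018]
tcp_rot: [-180.0, 0.0, 98.0]
ft_force: [0.8, 0.5, 0.7]
grip_width: 0.0004
gripper_force: 0.0
```

Emit:
play_rows:
  increments:
    - [[0, 8, 0, 0], [0, 8, 0, 0], [0, 8, 0, 0], [0, 8, 0, 0], [0, 8, 0, 0]]

```text
time: 48.4
eef_pos: [0.4883, 0.0095, -0.0017]
tcp_rot: [-180.0, -0.0, 98.0]
ft_force: [-1.2, -0.1, 1.2]
grip_width: 0.0002
gripper_force: 0.9
```

Emit:
play_rows:
  increments:
    - [[0, 8, 0, 0], [0, 8, 0, 0], [0, 8, 0, 0], [0, 8, 0, 0], [0, 8, 0, 0]]

```text
time: 48.9
eef_pos: [0.5279, 0.015, -0.0018]
tcp_rot: [-180.0, 0.0, 98.0]
ft_force: [-1.8, 0.3, 1.5]
grip_width: 0.0004
gripper_force: 1.0
```

Emit:
play_rows:
  increments:
    - [[0, 8, 0, 0], [0, 8, 0, 0], [0, 8, 0, 0], [0, 6, 0, 0], [0, 0, 0, 0]]

```text
time: 49.4
eef_pos: [0.5579, 0.0193, -0.0018]
tcp_rot: [180.0, 0.0, 98.0]
ft_force: [-0.1, -0.3, 0.2]
grip_width: 0.0005
gripper_force: 0.1
```

Emit:
play_rows:
  increments:
    - [[0, 7, 0, 0], [0, 7, 0, 0], [0, 7, 0, 0], [0, 6, 0, 0], [0, 6, 0, 0]]

```text
time: 49.9
eef_pos: [0.5904, 0.0239, -0.0019]
tcp_rot: [180.0, 0.0, 98.0]
ft_force: [-2.6, -0.1, -0.1]
grip_width: 0.0005
gripper_force: 0.7
```

Emit:
play_rows:
  increments:
    - [[0, 3, 0, 0], [0, 2, 0, 0], [0, 0, 0, 0]]

```text
time: 50.2
eef_pos: [0.5951, 0.0245, -0.0017]
tcp_rot: [180.0, 0.0, 98.0]
ft_force: [0.4, 0.5, 0.2]
grip_width: 0.0004
gripper_force: 0.0
```

Emit:
play_rows:
  increments:
    - [[0, -20, 0, 0], [0, -20, 0, 0], [0, -20, -10, 0], [0, 0, -40, 0], [0, 0, -45, 0]]

```text
time: 50.7
eef_pos: [0.5338, 0.0158, 0.0936]
tcp_rot: [-179.9, 0.0, 98.0]
ft_force: [1.9, 0.2, 0.7]
grip_width: 0.001
gripper_force: 0.0
```

Emit:
play_rows:
  increments:
    - [[-40, 0, -10, 0], [-40, 0, 0, 0], [-40, 0, 0, 0], [-40, 0, 0, 0], [-40, 0, 0, 0]]

```text
time: 51.2
eef_pos: [0.5636, -0.1836, 0.1037]
tcp_rot: [179.9, 0.0, 98.0]
ft_force: [0.2, 0.5, 0.3]
grip_width: 0.0007
gripper_force: 0.0
```

```bash
python3 - <<'E'
from plan import *
from blocks import blocks
c=manip.camera("top"); im=c["image"]; s=manip.camera("scene")
a=cv2.resize(im[170:250,240:310],None,fx=5.5,fy=5.5,interpolation=2); b=cv2.resize(s["image"][130:220,225:315],None,fx=4.4,fy=4.4,interpolation=2)
h=min(len(a),len(b)); cv2.imwrite("pics/fin.png",np.hstack([a[:h],b[:h]])); print(a.shape,b.shape)
M=np.array([598,25.3]); e=np.array([.990,.139]); n=np.array([-.139,.990])
for al in range(-30,36,5):
    o=[]
    for ac in(-20,0,20):
        q=proj(c,[[*(M+al*e+ac*n)/1000,.03]])[0]; u,v=np.round(q).astype(int); o.append(int(im[v,u].mean()))
    print(al,o)
print(blocks(c)); st=manip.get_state(); print(st["eef_pos"],st["time"])
E
```

```text
(440, 385, 3) (396, 396, 3)
-30 [68, 112, 111]
-25 [93, 109, 106]
-20 [110, 105, 110]
-15 [110, 110, 106]
-10 [91, 111, 104]
-5 [71, 112, 107]
0 [74, 107, 111]
5 [60, 94, 93]
10 [51, 59, 57]
15 [42, 57, 55]
20 [50, 73, 61]
25 [38, 61, 54]
30 [91, 125, 121]
35 [156, 161, 155]
[(array([ 531.7, -213.9]), array([156.1, 247.9]), np.float32(89.5), array([337., 214.]))]
[ 0.56300889 -0.18977589  0.10435092] 51.3
```

View pics/fin.png

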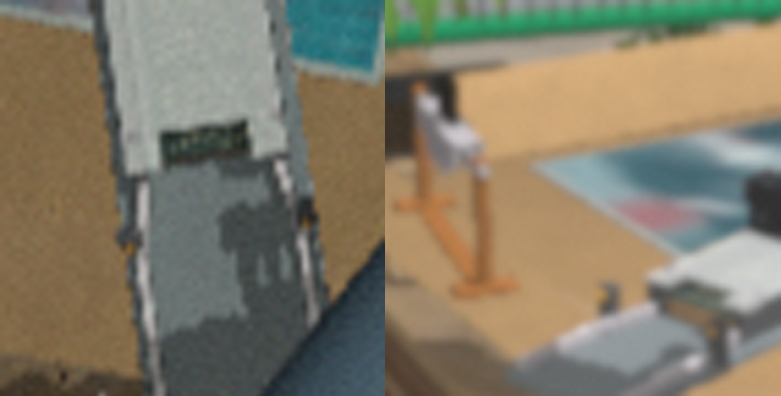

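The last block shows only inside the notch, with its rear edge about 5 mm past the plate edge (crop 160–248, 150–167). The guard hangs on the bar. I'll push 8 mm further for margin.

Emit:
play_rows:
  increments:
    - [[40, 0, 0, 0], [40, 0, 0, 0], [40, 0, 0, 0], [40, 0, 0, 0], [40, 0, 0, 0]]

```text
time: 51.8
eef_pos: [0.535, 0.0182, 0.1035]
tcp_rot: [179.9, -0.0, 98.0]
ft_force: [-0.1, -0.2, -0.2]
grip_width: 0.0002
gripper_force: 0.0
```

Emit:
play_rows:
  increments:
    - [[0, 0, 10, 0], [0, 0, 45, 0], [0, 0, 40, 0], [0, 0, 10, 0], [0, 0, 0, 0]]

```text
time: 52.3
eef_pos: [0.5343, 0.0155, -0.0026]
tcp_rot: [-179.9, 0.0, 98.0]
ft_force: [0.1, -0.4, 0.2]
grip_width: 0.0004
gripper_force: 0.0
```

Emit:
play_rows:
  increments:
    - [[0, 18, 0, 0], [0, 18, 0, 0], [0, 12, 0, 0], [0, 6, 0, 0], [0, 4, 0, 0]]

```text
time: 52.8
eef_pos: [0.594, 0.024, -0.0002]
tcp_rot: [179.9, 0.0, 98.0]
ft_force: [0.0, -0.1, -0.1]
grip_width: 0.0005
gripper_force: 0.0
```

Emit:
play_rows:
  increments:
    - [[0, 4, 0, 0], [0, 3, 0, 0], [0, 3, 0, 0], [0, 0, 0, 0]]

```text
time: 53.2
eef_pos: [0.6008, 0.025, -0.0016]
tcp_rot: [-179.8, -0.0, 98.0]
ft_force: [-5.7, -0.7, 5.5]
grip_width: 0.0
gripper_force: 2.7
```

Emit:
play_rows:
  increments:
    - [[0, -20, 0, 0], [0, -20, 0, 0], [0, -20, -10, 0], [0, 0, -40, 0], [0, 0, -45, 0]]

```text
time: 53.7
eef_pos: [0.5409, 0.0168, 0.0934]
tcp_rot: [-179.8, -0.0, 98.0]
ft_force: [1.0, -0.0, 0.0]
grip_width: 0.0006
gripper_force: 0.0
```

Emit:
play_rows:
  increments:
    - [[-40, 0, -10, 0], [-40, 0, 0, 0], [-40, 0, 0, 0], [-40, 0, 0, 0], [-40, 0, 0, 0]]

```text
time: 54.2
eef_pos: [0.5708, -0.1824, 0.1036]
tcp_rot: [180.0, -0.0, 98.0]
ft_force: [0.6, 1.3, -0.1]
grip_width: 0.0005
gripper_force: 0.0
```

```bash
python3 - <<'E'
from plan import *
c=manip.camera("top"); im=c["image"]
M=np.array([598,25.3]); e=np.array([.990,.139]); n=np.array([-.139,.990])
for al in range(0,36,5):
    print(al,[int(im[tuple(np.round(proj(c,[[*(M+al*e+ac*n)/1000,.03]])[0]).astype(int)[::-1])].mean()) for ac in(-15,0,20)])
a=cv2.imread("pics/scene0.png"); s=manip.camera("scene"); d=np.abs(s["image"].astype(int)-a).max(2)
print("tin/pot/baren/green diff",[int(d[v-5:v+5,u-5:u+5].max()) for u,v in((377,210),(397,229),(423,265),(343,233))], manip.get_state()["eef_pos"])
E
```

```text
0 [72, 112, 107]
5 [69, 109, 114]
10 [69, 88, 91]
15 [53, 57, 50]
20 [87, 56, 57]
25 [84, 58, 83]
30 [106, 127, 121]
35 [163, 159, 167]
tin/pot/baren/green diff [5, 6, 5, 5] [ 0.5701745  -0.18862154  0.10427092]
```

```bash
python3 -c "
from station import manip
print(manip.finish_job())"
```

```text
the job is handed in; nothing more can be done
None
```

I handed the job in at about 54 s: the guard hangs astride the bar and all three lino blocks are in the press, the last one's rear edge about 11 mm inside the mouth. The green block, baren, ink tin and paste pot were not moved; the hand-in returned no verdict.

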